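# Hang the finished star in the curing cabinet and close up the parts stand

### The job

Take the brass star ornament off the lower tier of the parts stand and hang it by its ring on the hook deep inside the low curing cabinet, tilting it to get in under the front panel without bumping the roof or that panel. With the stand cleared, carry the bead tray level to it and lower it gently until all four corner holes are fully home over the posts. Leave the star hanging freely, the tray seated, and the other things on the bench where they are.

Things in the scene. Friction and masses are not known exactly. Their poses are not given: they have to be found in the camera images.
- ornament: Flat brass star, 90 g, lying on the stand's lower tier, stem out over the robot-side edge. Origin: underside of the stem at the best grip place, outside the tier. x runs along the stem to the ring, z up as it lies (hanging, x is up). Stem 12 mm wide (y), 10 mm thick, x = -30 to 100 mm; eight-pointed star 76 mm across, 8 mm thick, green button, centre x = 100; ring centre x = 155, z = 5 mm.
- ornament_ring (a point): Centre of the ornament's hanging ring (hole 26 mm, outer diameter 38 mm, wire 6 mm), which lies in the plane of the star.
- cabinet: Low curing cabinet, fixed: clear roof and sides in a white frame, open front, open back with a middle upright, 170 mm deep, 200 mm wide, 300 mm tall, floor 10 mm thick. Origin at bench level; x points into the cabinet (front face x = -75 mm, back x = +95 mm), z up; the open front, 176 mm wide, faces roughly the robot.
- cabinet_roof: The cabinet's clear roof (5 mm thick, top 300 mm above the bench) with a blue panel, 10 mm thick, hanging from it along the whole front: the panel's lower edge is 225 mm above the bench, lower than the tip of the hook. Same origin and axes as the cabinet.
- cabinet_hook: Red-coated steel hook of 7 mm round bar on the cabinet's back upright. Same origin and axes as the cabinet. Its arm runs level towards the open front, 230 mm above the bench, from the upright (at x = 81 mm) to the bend, then turns up to the tip. The ring may hang anywhere along the arm.
- hook_tip (a point): Top of the hook's upturned tip, 255.5 mm above the bench, 86 mm behind the cabinet's front face, leaning 4 mm towards the front from the bend.
- hook_bend (a point): Centre of the bar at the hook's bend, at the arm's front end, 230 mm above the bench, 90 mm behind the cabinet's front face.
- stand: Lower tier of the parts stand, fixed: wooden board 160 (x) by 150 mm (y), its grey felt 35 mm above the bench, with four posts at x = +-66, y = +-61 mm. Each is 16 mm thick up to a shoulder 85 mm above the bench, then an 8 mm pin, tapered over its last 10 mm, ending at 111 mm. Origin at bench level under its centre, z up.
- tray: Upper wooden bead tray, loose, 350 g, 160 (x) by 150 mm (y), floor 8 mm, 13 mm corner holes at x = +-66, y = +-61 mm. In its middle an upright blue grip plate 44 mm long (x), 12 mm thick (y), top 75 mm above the underside; ledges 24 mm high stand 45 mm either side. Origin: centre of the underside, z up. Fits either way round; home, its underside is 85 mm above the bench.
- pliers: Bystander: small pliers with blue grips, 150 mm long, lying flat.
- bead_jar: Bystander: amber glass jar, 52 mm across, 70 mm tall.
- ring_bowl: Bystander: white ceramic bowl, 80 mm across, 35 mm tall.
- lacquer_bottle: Bystander: green glass bottle, 48 mm across, 110 mm tall.
- wire_spool: Bystander: copper wire spool, 60 mm across, 36 mm tall.
- silver_star: Bystander: unfinished steel-coloured star, 68 mm across, 8 mm thick, without ring or stem.
- pin_cup: Bystander: grey cup, 60 mm across, 60 mm tall.

How it is judged:
On the way, in this order (a step that is already met when the one before it is completed fails the run):
1. the ornament hangs by its ring on the cabinet's hook, let go (contact force between ornament and cabinet_hook above 0.3 N and x of ornament_ring in the frame of cabinet between 0 and 0.095 m and y of ornament_ring in the frame of cabinet between -0.02 and 0.02 m and z of ornament_ring in the frame of cabinet between 0.195 and 0.235 m and angle between ornament's own x axis and vertical below 0.3 rad and contact force between ornament and the fingers below 0.05 N), for 0.2 s.
2. the tray is fully home on the four posts (z of tray in the frame of stand between 0.08 and 0.089 m and horizontal distance between tray and stand below 0.006 m and angle between the x axis of tray and the x axis of stand, either way round below 0.06 rad and angle between tray's own z axis and vertical below 0.04 rad), for 0.2 s.
At the end, for the whole second after the job is handed in: Ornament at rest on the hook (over 0.3 N), ring on the arm: cabinet x 0 to 95, y +-20, z 195 to 235 mm; stem within 0.3 rad of plumb. Tray on the four shoulders: underside 80 to 89 mm above the stand's origin, centred to 6 mm, turned within 0.06 rad (either way round), level to 0.04 rad (all of step 2 and contact force between ornament and cabinet_hook above 0.3 N and x of ornament_ring in the frame of cabinet between 0 and 0.095 m and y of ornament_ring in the frame of cabinet between -0.02 and 0.02 m and z of ornament_ring in the frame of cabinet between 0.195 and 0.235 m and angle between ornament's own x axis and vertical below 0.3 rad and linear speed of ornament below 0.1 m/s and angular speed of ornament below 0.7 rad/s); the robot touches nothing.
It fails at once if the ornament bumps the cabinet's roof or front panel (over 5 N) (contact force between ornament and cabinet_roof above 5 N).
It fails at once if the robot bumps the cabinet's roof or front panel (over 8 N) (contact force between any of the fingers, the arm and cabinet_roof above 8 N).
It fails at once if the tray is tipped more than 0.35 rad, spilling its beads (angle between tray's own z axis and vertical above 0.35 rad).
It fails at once if the tray drops onto the stand (faster than 0.35 m/s close above its seat) (horizontal distance between tray and stand below 0.03 m and z of tray in the frame of stand below 0.112 m and linear speed of tray above 0.35 m/s).
It fails at once if a bystander is moved more than 30 mm (distance of any of pliers, bead_jar, ring_bowl, lacquer_bottle, wire_spool, silver_star, pin_cup from where it was at the start of the episode above 0.03 m).
It also fails if it takes over 67 s, if anything falls off the work surface, if the arm or the gripper's body presses on something with over 40 N, if the wrist force passes 120 N, or if a joint passes its speed limit or range.

### The arm

A 6-joint arm with a two-finger parallel gripper is mounted at the origin on the work surface. World frame = base frame: x ahead of the robot, y to its left, z up, the work surface at z = 0. Lengths are in m, angles in rad, forces in N, time in s.
With the tool pointing down it reaches from about 0.225 to 0.875 m from the base axis. Payload 3.4 kg.
Tool frame: the origin (TCP) lies at the very end of the fingers, on their centre line; the grasp point (between the pads) lies 19 mm behind it; z points along the fingers, y is the direction in which the jaws open and shut (so a half turn about z gives the same grasp; the last joint's range is limited). The gripper opens to 85 mm and grips with 20 to 120 N. Pads are 22 mm wide; open, the fingers measure 114 mm over their backs; the gripper's body (76 mm by 85 mm) begins 54 mm behind the grasp point. The pads swing forward as they close: fully open they stand 13 mm farther back than shut.
Start: joints at [1.018, 0.276, 1.505, -0, 1.361, -0.121], TCP at [0.241, 0.522, 0.231] pointing down, gripper open.
Joint ranges: [-2.89, 2.89], [-0.75, 2.08], [0.22, 2.7], [-1.18, 4.32], [0.11, 2.71], [-2.7, 2.7]. Speed limits (rad/s): [2.57, 2.57, 3.14, 3.14, 3.14, 3.14].

### API

Orientations are given as a unit quaternion [w, x, y, z].
In Python, from rig import telemetry, cams, sign_off, spotter gives the robot as it stands.
- The arm moves only by the tool servo_tool, never from a script. Its argument "steps" is a list of rows, each a list of 6 numbers: the shift along the tool's x, y, z in mm, then the turn, a rotation vector about the tool's x, y, z in degrees. In form: [[x, y, z, ax, ay, az], ...]. A call has 1 to 8 rows; each row is the pose to reach, as a shift and turn from the pose commanded when the call began, along the tool's axes at that moment; what a row does not reach only later rows make up. A row lasts 1/10 s, in which the tool goes at most 50 mm and 8.59 degrees, less where a joint would pass 70% of its speed; a pose out of reach is approached as far as the arm can. A call with a gripper value outside its range is refused whole. "hand" is the closure in counts, from 0 (fully open) to 255 (shut), set as the call begins (left out, the last holds). The fingers move at their own pace and stop on an object; "grip_force" is the grip in N (left out, the last holds). Time passes only in rows, so rows that repeat a pose let the fingers close. It gives the time, the measured TCP pose, the force and the opening at its end, in the units of the state.
- telemetry.get_state(): the state, without advancing time (a new reading comes with each control period).
- cams.get_image(name): name is "scene" or "top"; returns (picture, depth): 480x640x3 uint8, red, green, blue; 480x640 float32, m along the optical axis (not along the pixel's ray), 0 where there is no reading.
- cams.camera_model(name): a dict with "camera_matrix" (3x3 intrinsics, pixels), "origin" and "rotation" of the camera in the world. Camera axes: x right, y up, looking along -z (the intrinsics and any distortion apply to the point x, -y, -z); pixel columns grow to the right and rows downward; lengths in m; the calibration is good to about 2 mm. A picture is of the moment at which its call begins. camera_model takes no time and is no camera call.
- sign_off(): hands the job in, once; it reports no verdict.
Trained networks look in the newest picture that a camera, given by its name, has taken for a name from the list of things; names that differ only in an ending like _2 or _b are one class to them, and where a whole thing is asked for, a point or a joint stands for the part that bears it (a point fixed in the world has none). Each returns a list of dicts, best first, with "conf" (0 to 1); they miss things now and then, are a little off and sometimes report something else, mostly with a low value. They report only what shows in the picture. A call takes as long as a camera call.
- spotter.outline_of(query, camera): "region" (480x640 bool, what is visible of it) and "rect" ([left, top, width, height] in pixels, round what is visible of it).
The state is a dict: "clock": time; "qpos": joint angles; "qd": joint speeds; "effort": joint torques, N m; "position": TCP position; "ee_rot": TCP orientation; "contact_force": force on the tool from outside, world axes, zero at the start; "moment": the same for the moment, N m; "width": finger opening in m.
Only numpy, scipy, OpenCV 4.12 (cv2) and the standard library are available. Lean on these libraries where they do the work, as an engineer would, in place of code of your own. Each camera call takes 0.05 s, during which the arm holds its last target.

## Working session

There is one attempt and no reset: what is moved stays moved. The work goes in short steps, Python scripts to look and compute and a tool call to move; the robot and the scene stay as the last step left them, time stands still between calls to the robot, and variables do not carry over. Pictures are saved under pics/ and viewed, and the job is handed in when it is done.

Besides the shell and the picture viewer there is one more tool, called as name([rows], argument=value, ...), one row to a line, values as JSON. servo_tool: Moves the arm, as the interface text tells. Its arguments: {"type":"object","properties":{"steps":{"type":"array","items":{"type":"array","items":{"type":"number"}}},"hand":{"type":"number"},"grip_force":{"type":"number"}},"required":["steps"]}

```bash
ls; mkdir -p pics; python3 - <<'E'
from rig import telemetry,cams,spotter
import cv2,numpy as np
s=telemetry.get_state();print({k:np.round(v,3) for k,v in s.items()})
for n in("scene","top"):
    p,d=cams.get_image(n);cv2.imwrite(f"pics/{n}0.png",p[:,:,::-1]);np.save(f"pics/{n}0.npy",d)
    m=cams.camera_model(n);print(n,{k:np.round(v,3).tolist() if not isinstance(v,str) else v for k,v in m.items()})
E
```

```text
pics
{'clock': np.float64(0.0), 'qpos': array([ 1.018,  0.277,  1.506, -0.   ,  1.361, -0.121]), 'qd': array([ 0.   ,  0.001,  0.001,  0.001, -0.001, -0.   ]), 'effort': array([-0.0000e+00, -4.1678e+01, -2.4580e+01, -0.0000e+00,  1.1000e-02,
        0.0000e+00]), 'position': array([0.24 , 0.522, 0.23 ]), 'ee_rot': array([-0.   ,  0.214,  0.977, -0.001]), 'contact_force': array([-0.182,  0.039,  0.181]), 'moment': array([-0.029,  0.001,  0.055]), 'width': np.float64(0.085)}
scene {'camera_matrix': [[433.888, 0.0, 320.91], [0.0, 433.888, 236.879], [0.0, 0.0, 1.0]], 'origin': [1.155, 0.472, 1.046], 'rotation': [0.418, 0.153, 0.311, 0.84]}
top {'camera_matrix': [[481.629, 0.0, 317.743], [0.0, 481.629, 231.209], [0.0, 0.0, 1.0]], 'origin': [0.411, -0.002, 1.422], 'rotation': [0.708, 0.043, -0.042, -0.704]}
```

View pics/scene0.png

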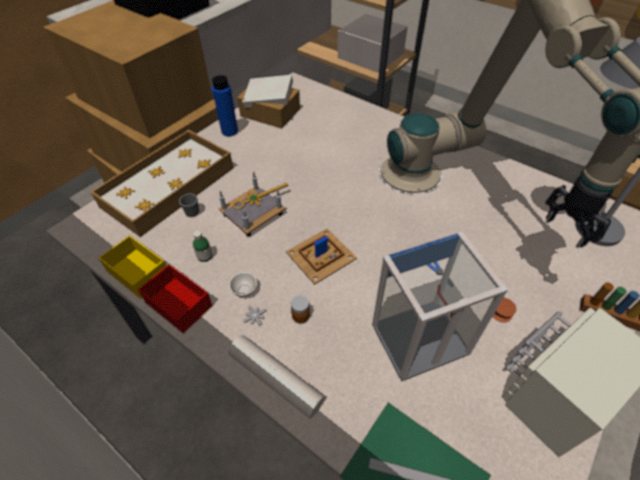

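View pics/top0.png

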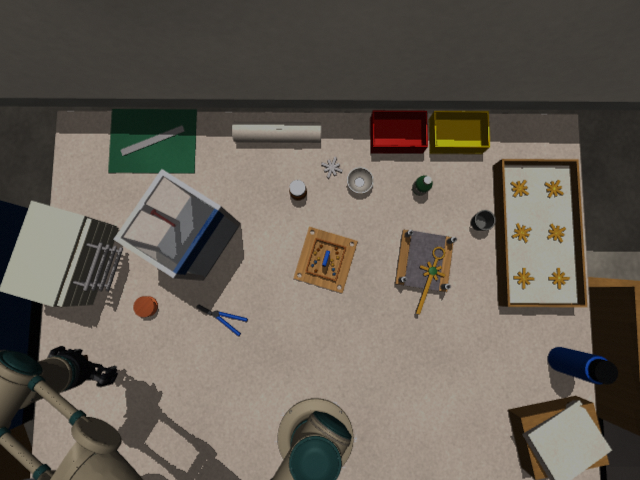

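The scene shows the stand with the star (250,200), the tray (320,255), the cabinet (435,305). In the top view, the star's stem ends at (420,313), its ring is at (438,252), the tray is at (326,260), and the cabinet is at (172,222), with its blue front panel facing lower right. Next I'll run the detectors and enlarge the crops.

```bash
cat > h.py <<'E'
import numpy as np,cv2
from scipy.spatial.transform import Rotation as R
from rig import cams
def cam(n):
    m=cams.camera_model(n);q=m['rotation'];r=np.array(q)
    if r.shape==(3,3): Rm=r
    else: Rm=R.from_quat([r[1],r[2],r[3],r[0]]).as_matrix()
    return m['camera_matrix'],np.array(m['origin']),Rm,m
def proj(n,P):
    K,o,Rm,m=cam(n);P=np.atleast_2d(P);c=(P-o)@Rm*[1,-1,-1]
    uv=c@np.array(K).T;return uv[:,:2]/uv[:,2:]
def ray(n,uv):
    K,o,Rm,m=cam(n);uv=np.atleast_2d(uv).astype(float)
    d=np.c_[uv,np.ones(len(uv))]@np.linalg.inv(K).T*[1,-1,-1];return o,d@Rm.T
def atz(n,uv,z):
    o,d=ray(n,uv);return o+d*((z-o[2])/d[:,2])[:,None]
def cloud(n,d):
    v,u=np.nonzero(d>0);o,r=ray(n,np.c_[u,v]);P=o+r*d[v,u][:,None];return u,v,P
E
python3 - <<'E'
from rig import telemetry,cams,spotter
from h import *
print(cams.camera_model('top').keys(), [cams.camera_model(n).get('distortion') for n in('top','scene')])
P={n:cams.get_image(n) for n in('top','scene')}
for n in P: np.savez(f'pics/{n}1.npz',p=P[n][0],d=P[n][1])
out={}
for q in['ornament','cabinet','cabinet_hook','stand','tray','ornament_ring']:
  for n in P:
    r=spotter.outline_of(q,n)
    for i,x in enumerate(r[:2]):
        print(q,n,round(x['conf'],2),x['rect'])
        if i==0: out[q+'_'+n]=x['region']
np.savez('pics/masks.npz',**out)
def crop(n,x,y,w,h,k,f):
    cv2.imwrite(f,cv2.resize(P[n][0][y:y+h,x:x+w,::-1],None,fx=k,fy=k,interpolation=cv2.INTER_CUBIC))
crop('top',280,210,190,120,4,'pics/c1.png');crop('top',100,160,150,120,5,'pics/c2.png')
crop('scene',360,220,150,160,3.7,'pics/c3.png');crop('scene',200,160,170,130,4.6,'pics/c4.png')
E
```

```text
dict_keys(['camera_matrix', 'origin', 'rotation']) [None, None]
ornament top 0.56 [413.9, 253.7, 33.0, 59.9]
ornament scene 0.82 [230.7, 181.9, 56.4, 28.2]
ornament scene 0.22 [284.8, 227.3, 72.9, 55.6]
cabinet top 0.74 [114.5, 168.7, 123.7, 108.9]
cabinet scene 0.83 [372.5, 230.2, 138.1, 154.1]
cabinet_hook top 0.17 [395.7, 230.5, 55.5, 59.6]
cabinet_hook scene 0.73 [286.8, 228.1, 73.4, 57.7]
stand top 0.6 [397.8, 229.4, 56.4, 61.7]
stand top 0.34 [410.2, 174.7, 22.4, 21.8]
stand scene 0.95 [219.6, 176.1, 65.8, 58.9]
tray top 0.59 [295.1, 228.8, 61.0, 61.1]
tray scene 0.97 [286.8, 228.5, 69.9, 58.2]
tray scene 0.55 [190.4, 232.3, 21.6, 29.0]
ornament_ring top 0.9 [418.3, 245.3, 27.3, 68.8]
ornament_ring scene 0.79 [237.4, 183.7, 49.8, 19.6]
ornament_ring scene 0.33 [217.8, 173.8, 68.4, 64.0]
```

```bash
ls pics
```

```text
c1.png
c2.png
c3.png
c4.png
masks.npz
scene0.npy
scene0.png
scene1.npz
top0.npy
top0.png
top1.npz
```

View pics/c1.png

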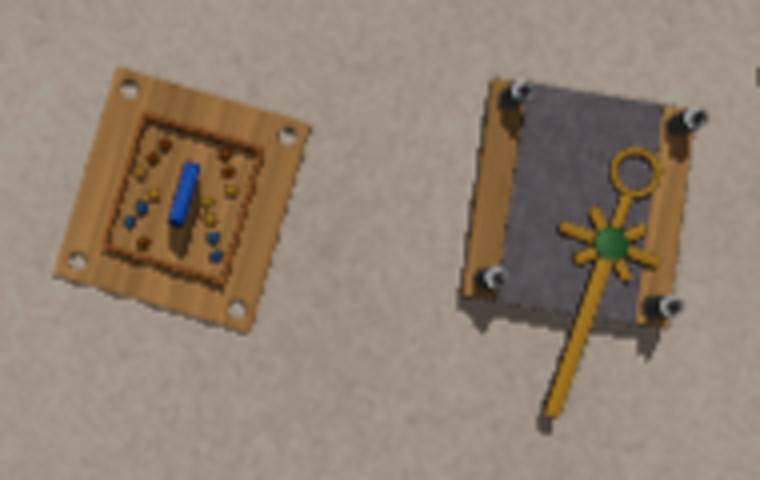

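View pics/c2.png

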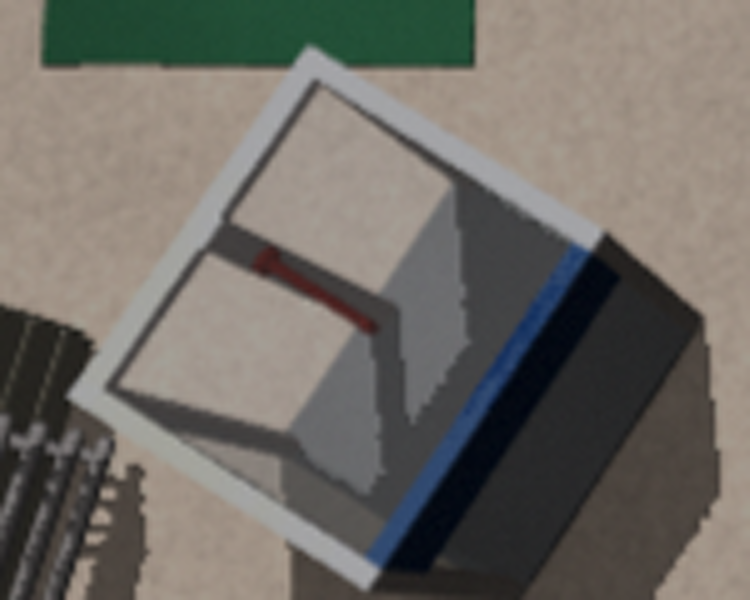

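View pics/c3.png

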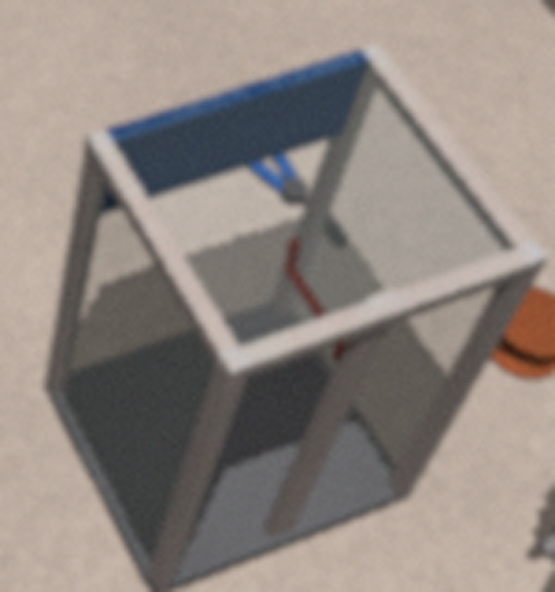

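View pics/c4.png

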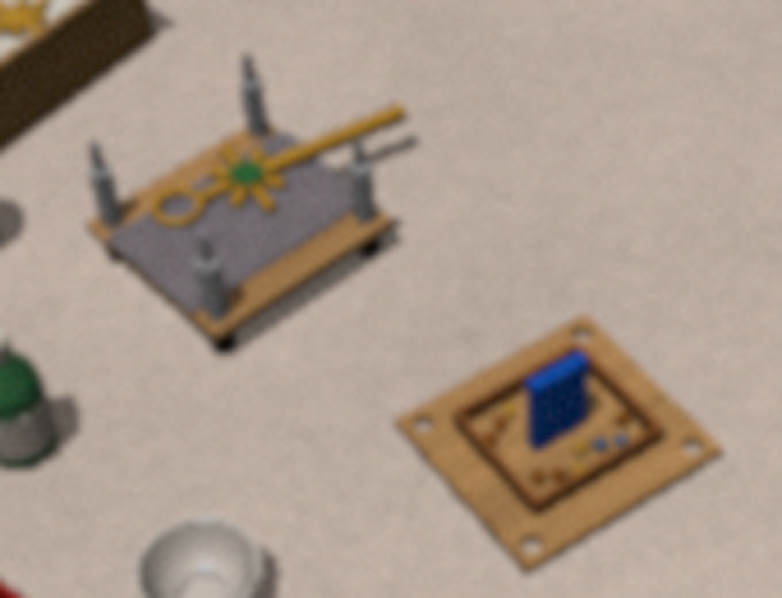

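```bash
cat > fit.py <<'E'
from h import *
from scipy.optimize import least_squares
def un(pts,off,k): return (np.array(pts)+.5)/k-.5+np.array(off)
T=lambda p:un(p,(280,210),4);S=lambda p:un(p,(200,160),4.6)
T2=lambda p:un(p,(100,160),5);S2=lambda p:un(p,(360,220),3.7)
def fit(model,obs,g,free_z=False):
    def tr(p):
        c,s=np.cos(p[2]),np.sin(p[2]);return lambda M:np.asarray(M)@np.array([[c,s,0],[-s,c,0],[0,0,1]])+[p[0],p[1],p[3] if len(p)>3 else 0]
    def f(p):
        return np.concatenate([(proj(n,tr(p)(model[i]))-uv).ravel() for n,i,uv in obs])
    r=least_squares(f,g,loss='soft_l1',x_scale=[.01,.01,.02,.01][:len(g)])
    print(np.round(r.x,4),'yawdeg',round(np.degrees(r.x[2]),2),'rms',np.round(np.sqrt(np.mean(f(r.x)**2)),2));print(np.round(f(r.x).reshape(-1,2),1).tolist());return r.x
if __name__=='__main__':
    import sys
    # tray
    th=T([(129,89),(288,135),(237,309),(78,261)]);sh=S([(692,447),(531,545),(424,424),(583,331)])
    print(atz('top',th,.008).round(4).tolist());print(atz('scene',sh,.008).round(4).tolist())
    tp=T([(521,91),(697,118),(671,305),(493,278)]);sp=S([(206,243),(97,150),(248,60),(360,150)])
    print('pins');print(atz('top',tp,.111).round(4).tolist());print(atz('scene',sp,.111).round(4).tolist())
    to=T([(552,412),(611,244),(635,172)]);so=S([(400,112),(246,173),(177,206)])
    print('orn');print(atz('top',to,.043).round(4).tolist());print(atz('scene',so,.043).round(4).tolist())
    tc=T2([(310,47),(605,237),(372,590),(72,395)]);sc=S2([(236,370),(97,137),(367,50),(543,257)])
    print('cab');print(atz('top',tc,.3).round(4).tolist());print(atz('scene',sc,.3).round(4).tolist())
    print('hook',atz('top',T2([(373,327),(265,262)]),.2555).round(4).tolist(),atz('scene',S2([(295,243)]),.2555).round(4).tolist())
E
python3 fit.py
```

```text
[[0.5803, 0.0158, 0.008], [0.5468, -0.1016, 0.008], [0.4191, -0.064, 0.008], [0.4534, 0.0523, 0.008]]
[[0.4587, 0.0516, 0.008], [0.5847, 0.0148, 0.008], [0.5499, -0.1019, 0.008], [0.4203, -0.0665, 0.008]]
pins
[[0.568, -0.2541, 0.111], [0.5501, -0.3742, 0.111], [0.4228, -0.353, 0.111], [0.4404, -0.2329, 0.111]]
[[0.5792, -0.2538, 0.111], [0.5602, -0.3734, 0.111], [0.4311, -0.3544, 0.111], [0.4531, -0.2309, 0.111]]
orn
[[0.3478, -0.2851, 0.043], [0.4665, -0.3295, 0.043], [0.5181, -0.3479, 0.043]]
[[0.3537, -0.2849, 0.043], [0.4695, -0.3319, 0.043], [0.5233, -0.3481, 0.043]]
cab
[[0.6944, 0.3714, 0.3], [0.6034, 0.228, 0.3], [0.4369, 0.3312, 0.3], [0.5271, 0.4755, 0.3]]
[[0.696, 0.3718, 0.3], [0.6072, 0.2319, 0.3], [0.4493, 0.3289, 0.3], [0.5308, 0.4734, 0.3]]
hook [[0.5658, 0.3492, 0.2555], [0.5977, 0.4035, 0.2555]] [[0.5721, 0.3528, 0.2555]]
```

```bash
python3 - <<'E'
from h import *
for n in('top','scene'):
    z=np.load(f'pics/{n}1.npz');p,d=z['p'],z['d'];u,v,P=cloud(n,d)
    b=(abs(P[:,2])<.012)&(P[:,0]>.2)&(P[:,0]<.7)&(abs(P[:,1])<.5)
    A=np.c_[P[b,:2],np.ones(b.sum())];c=np.linalg.lstsq(A,P[b,2],rcond=None)[0];print(n,'bench',c.round(4),b.sum(),np.std(P[b,2]-A@c).round(4))
    def box(x0,x1,y0,y1,z0,z1):
        m=(P[:,0]>x0)&(P[:,0]<x1)&(P[:,1]>y0)&(P[:,1]<y1)&(P[:,2]>z0)&(P[:,2]<z1);return P[m]
    q=box(.4,.6,-.4,-.2,.075,.13);print('pins',len(q))
    from scipy.cluster.vq import kmeans2
    for a in [(.57,-.254),(.552,-.374),(.425,-.353),(.443,-.233)]:
        k=q[np.hypot(*(q[:,:2]-a).T)<.03];print(len(k),k.mean(0).round(4) if len(k) else '',k.max(0).round(4) if len(k) else '')
    q=box(.4,.62,-.12,.08,.045,.1);print('grip plate',len(q),q.mean(0).round(4),q.max(0).round(4),q.min(0).round(4))
    q=box(.4,.75,.2,.5,.285,.32);print('cab top',len(q),q.min(0).round(4),q.max(0).round(4),q.mean(0).round(4))
    hs=cv2.cvtColor(p,cv2.COLOR_RGB2HSV);h,s,w=cv2.split(hs)
    red=((h<8)|(h>172))&(s>110);m=red[v,u]&(P[:,0]>.5)&(P[:,0]<.68)&(P[:,1]>.28)&(P[:,1]<.45)
    for a,b_,c_ in sorted(zip(u[m],v[m],P[m].round(3).tolist()))[:40]:print(a,b_,c_)
E
```

```text
top bench [0.0019 0.002  0.0003] 48298 0.0035
pins 122
30 [ 0.5698 -0.2575  0.0897] [ 0.5784 -0.2513  0.1147]
32 [ 0.5512 -0.3776  0.0896] [ 0.5587 -0.372   0.1111]
31 [ 0.4214 -0.3572  0.0894] [ 0.4282 -0.3517  0.1069]
29 [ 0.4404 -0.2378  0.0904] [ 0.4469 -0.2321  0.1099]
grip plate 68 [ 0.4985 -0.0235  0.0736] [ 0.519  -0.0139  0.081 ] [ 0.4771 -0.0335  0.0459]
cab top 6229 [0.436  0.229  0.2852] [0.694  0.478  0.3087] [0.5635 0.3518 0.3008]
151 212 [0.59, 0.391, 0.303]
151 213 [0.588, 0.391, 0.302]
152 211 [0.594, 0.392, 0.293]
152 212 [0.591, 0.39, 0.299]
152 213 [0.588, 0.389, 0.301]
153 210 [0.595, 0.386, 0.303]
153 211 [0.593, 0.387, 0.301]
153 212 [0.59, 0.386, 0.304]
153 213 [0.588, 0.386, 0.303]
154 210 [0.595, 0.383, 0.305]
154 211 [0.593, 0.385, 0.3]
154 212 [0.59, 0.384, 0.303]
154 213 [0.588, 0.385, 0.3]
155 211 [0.593, 0.382, 0.301]
155 212 [0.59, 0.38, 0.306]
155 213 [0.588, 0.383, 0.299]
155 214 [0.586, 0.383, 0.298]
156 213 [0.588, 0.38, 0.3]
156 214 [0.586, 0.379, 0.301]
157 214 [0.586, 0.378, 0.299]
157 215 [0.583, 0.376, 0.302]
158 214 [0.586, 0.375, 0.299]
158 
[... 339 characters left out ...]
0.306]
164 218 [0.577, 0.361, 0.299]
164 219 [0.574, 0.361, 0.298]
165 219 [0.574, 0.358, 0.301]
165 220 [0.572, 0.36, 0.295]
166 219 [0.574, 0.355, 0.301]
166 220 [0.571, 0.355, 0.302]
scene bench [ 0.0018  0.002  -0.0002] 27851 0.0034
pins 142
37 [ 0.5764 -0.2613  0.0886] [ 0.5825 -0.2559  0.108 ]
35 [ 0.5573 -0.3821  0.0898] [ 0.5652 -0.374   0.1104]
34 [ 0.4279 -0.3607  0.09  ] [ 0.4352 -0.3548  0.1143]
36 [ 0.4468 -0.2418  0.0893] [ 0.4537 -0.2346  0.1142]
grip plate 122 [ 0.5063 -0.0251  0.0654] [ 0.5261 -0.0157  0.0776] [ 0.4824 -0.0366  0.0463]
cab top 6586 [0.4393 0.2251 0.2853] [0.6982 0.4746 0.304 ] [0.5771 0.3533 0.2991]
452 313 [0.606, 0.404, 0.237]
452 314 [0.614, 0.406, 0.245]
```

```bash
cat >> h.py <<'E'
def st():
    from rig import telemetry
    s=telemetry.get_state();q=s['ee_rot'];return s,np.array(s['position']),R.from_quat([q[1],q[2],q[3],q[0]])
def log():
    import json
    s,p,r=st();open('samples.txt','a').write(json.dumps([list(map(float,s['qpos'])),p.tolist(),r.as_quat().tolist()])+'\n')
    print('t',round(float(s['clock']),2),'p',p.round(4),'q',np.round(s['qpos'],3),'F',np.round(s['contact_force'],1),'w',round(float(s['width']),4));return s,p,r
def row(pt,Rt,p,r):
    d=r.inv().apply(np.asarray(pt)-p)*1000;a=np.degrees((r.inv()*Rt).as_rotvec());return np.r_[d,a].round(1).tolist()
def frame(x,z):
    z=np.array(z,float)/np.linalg.norm(z);x=np.array(x,float);x=x-z*(x@z);x/=np.linalg.norm(x);return R.from_matrix(np.c_[x,np.cross(z,x),z])
E
python3 - <<'E'
from h import *
s,p,r=log();print(r.as_matrix().round(3))
Rt=frame([.938,-.347,0],[0,0,-1])
print(row([.375,-.295,.16],Rt,p,r)); 
E
```

```text
t 0.8 p [0.2406 0.5222 0.2313] q [ 1.018  0.276  1.505  0.     1.361 -0.121] F [ 0.3 -0.7 -0.4] w 0.0855
[[-0.908  0.419  0.   ]
 [ 0.419  0.908  0.   ]
 [ 0.     0.    -1.   ]]
[-464.1, -686.0, 71.3, -0.0, -0.0, 175.6]
```

servo_tool([
  [-20,-30,3,0,0,8],
  [-40,-60,6,0,0,16],
  [-62,-92,9,0,0,24.5],
  [-84,-124,12,0,0,33],
  [-106,-156,15,0,0,41.5],
  [-128,-188,18,0,0,50],
  [-150,-220,21,0,0,58.5],
  [-172,-252,24,0,0,67],
], hand=0)

```text
clock: 1.6
position: [0.2914, 0.22, 0.2074]
ee_rot: [0.0, 0.72, 0.694, 0.0]
contact_force: [1.4, -0.1, -0.3]
width: 0.0851
```

```bash
python3 - <<'E'
from h import *
s,p,r=log()
Rt=frame([.938,-.347,0],[0,0,-1])
print(row([.375,-.295,.16],Rt,p,r)); 
E
```

```text
t 1.6 p [0.2914 0.22   0.2074] q [ 0.456 -0.032  1.935 -0.     1.238  0.491] F [ 1.4 -0.1 -0.3] w 0.0851
[-511.7, 101.9, 47.3, 0.0, -0.1, 108.3]
```

servo_tool([
  [-37,7,3,0,0,8],
  [-75,15,6,0,0,16],
  [-115,23,9,0,0,24.5],
  [-155,31,12,0,0,33],
  [-195,39,15,0,0,41.5],
  [-235,47,18,0,0,50],
  [-275,55,21,0,0,58.5],
  [-315,63,24,0,0,67],
])

```text
clock: 2.4
position: [0.3449, -0.0972, 0.1835]
ee_rot: [0.0, 0.983, 0.181, 0.001]
contact_force: [1.5, 0.1, -0.2]
width: 0.0857
```

```bash
python3 - <<'E'
from h import *
s,p,r=log()
Rt=frame([.938,-.347,0],[0,0,-1])
print(row([.375,-.295,.16],Rt,p,r)); 
E
```

```text
t 2.4 p [ 0.3449 -0.0972  0.1835] q [-0.47  -0.022  1.99   0.     1.173  0.736] F [ 1.5  0.1 -0.2] w 0.0857
[-42.4, 195.6, 23.6, 0.0, -0.1, 41.2]
```

servo_tool([
  [-8,37,4,0,0,8],
  [-16,75,8,0,0,16],
  [-25,115,13,0,0,24.5],
  [-34,155,18,0,0,33],
  [-42,195,23,0,0,41.2],
  [-42,195,23,0,0,41.2],
])

```text
clock: 3.0
position: [0.3777, -0.2977, 0.1599]
ee_rot: [0.002, 0.984, -0.176, 0.001]
contact_force: [0.6, -0.9, 0.7]
width: 0.0851
```

```bash
cat > kin.py <<'E'
from h import *
import json
from scipy.optimize import least_squares
def fk(k,q):
    d1,a1,L1,o2,L2,T,c=k
    A=R.from_euler('z',q[0]);B=A*R.from_euler('y',q[1]);C=B*R.from_euler('y',q[2]);D=C*R.from_euler('z',q[3])*R.from_euler('y',q[4]);E=D*R.from_euler('z',q[5]+c)
    p=np.array([0,0,d1])+A.apply([a1,0,0])+B.apply([0,0,L1])+C.apply([o2,0,L2])+D.apply([0,0,T]);return p,E
def load(): return [json.loads(l) for l in open('samples.txt')]
def fitk():
    S=load()
    def f(k):
        e=[]
        for q,p,r in S:
            a,E=fk(k,q);e+=list((a-p)*1000);e+=list((E.inv()*R.from_quat(r)).as_rotvec()*300)
        return np.array(e+list((np.array(k[:6])-[.2,0,.4,0,.4,.2])*.05))
    b=None
    for c in(0,1.57,-1.57,3.14):
        r=least_squares(f,[.2,0,.4,0,.4,.2,c])
        if b is None or r.cost<b.cost:b=r
    print(b.x.round(4),b.cost);print(f(b.x)[:-6].reshape(-1,6).round(1));return b.x
if __name__=='__main__':fitk()
E
python3 - <<'E'
from h import *
s,p,r=log()
from rig import cams
for n in('top','scene'):
    P,d=cams.get_image(n);np.savez(f'pics/{n}2.npz',p=P,d=d)
    x,y=(360,210) if n=='top' else (200,110)
    cv2.imwrite(f'pics/{n}2.png',cv2.resize(P[y:y+130,x:x+130,::-1],None,fx=4.6,fy=4.6,interpolation=cv2.INTER_CUBIC))
E
python3 kin.py
```

```text
t 3.0 p [ 0.3777 -0.2977  0.1599] q [-8.110e-01  1.880e-01  1.815e+00 -1.000e-03  1.136e+00  1.113e+00] F [ 0.6 -0.9  0.7] w 0.0851
[-3.12809e+01  2.00000e-03  7.71600e-01 -4.16100e-01  2.82900e-01
 -3.04199e+01  1.57080e+00] 8565.561592705799
[[ 61.3 -34.2  -1.9  -0.    0.    0. ]
 [ 17.8 -62.6   4.    0.    0.    0. ]
 [-24.8 -79.8   1.4   0.    0.    0. ]
 [-25.8 -16.8  -3.5   0.    0.    0. ]]
```

View pics/top2.png

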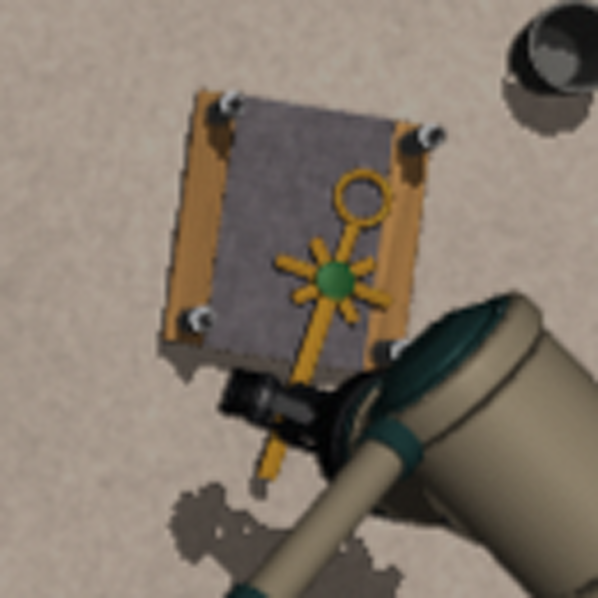

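View pics/scene2.png

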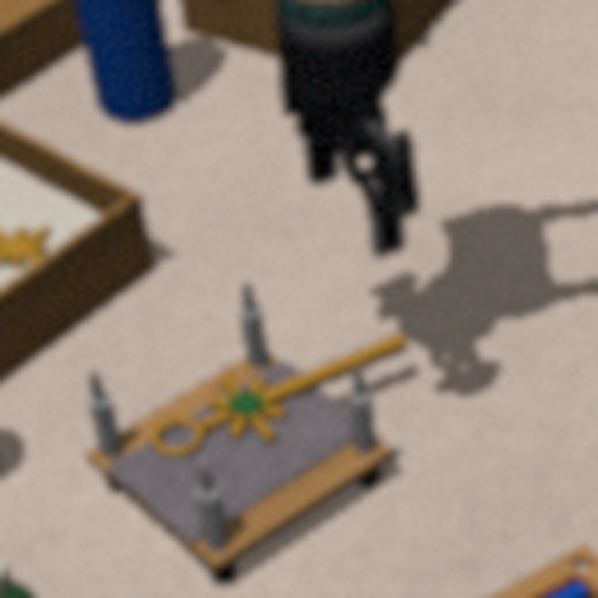

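servo_tool([
  [0,0,0,0,-8,0],
  [0,0,0,0,-16,0],
  [0,0,0,0,-20,0],
  [0,0,0,0,-20,0],
  [0,0,0,0,-20,0],
])

```text
clock: 3.6
position: [0.3761, -0.291, 0.1602]
ee_rot: [-0.03, 0.97, -0.17, -0.171]
contact_force: [-0.4, -0.4, -0.5]
width: 0.0851
```

```bash
python3 -c "
from h import *
log()"
```

```text
t 3.6 p [ 0.3761 -0.291   0.1602] q [-0.711  0.37   1.604 -0.122  1.496  1.235] F [-0.4 -0.4 -0.5] w 0.0851
```

servo_tool([
  [0,0,0,8,0,0],
  [0,0,0,16,0,0],
  [0,0,0,24,0,0],
  [0,0,0,24,0,0],
  [0,0,0,24,0,0],
])

```text
clock: 4.1
position: [0.3754, -0.2919, 0.1607]
ee_rot: [-0.231, 0.942, -0.203, -0.132]
contact_force: [0.6, 0.1, -0.2]
width: 0.0855
```

```bash
sed -i 's/d1,a1,L1,o2,L2,T,c=k/d1,a1,L1,o2,L2,T,c,b=k/; s/apply(\[a1,0,0\])/apply([a1,b,0])/; s/\[.2,0,.4,0,.4,.2,c\]/[.2,0,.4,0,.4,.2,c,.07]/' kin.py; python3 -c "
from h import *
log()
import kin;kin.fitk()"
```

```text
t 4.1 p [ 0.3754 -0.2919  0.1607] q [-0.937  0.453  1.544  0.166  1.657  1.03 ] F [ 0.6  0.1 -0.2] w 0.0855
[0.1368 0.     0.6297 0.0604 0.4211 0.3645 1.5708 0.0694] 0.00010988743238038017
[[-0. -0.  0. -0.  0.  0.]
 [ 0.  0. -0.  0.  0. -0.]
 [ 0. -0. -0.  0.  0. -0.]
 [-0.  0.  0.  0.  0. -0.]
 [ 0.  0.  0.  0.  0. -0.]
 [-0. -0. -0.  0.  0.  0.]]
```

```bash
cat > plan.py <<'E'
from kin import *
import io,contextlib
with contextlib.redirect_stdout(io.StringIO()): K=fitk()
LO=np.array([-2.89,-.75,.22,-1.18,.11,-2.7]);HI=np.array([2.89,2.08,2.7,4.32,2.71,2.7])
CAB=np.array([.562,.344,0]);AZ=np.radians(57.8)
def orn(e,ring,beta,cab=CAB,az=AZ,y=0):
    e=np.radians(e);b=np.radians(beta);c=np.array([np.cos(az),np.sin(az),0]);l=np.array([-c[1],c[0],0]);up=np.array([0,0,1.])
    ox=np.cos(e)*c+np.sin(e)*up;oz=-np.sin(e)*c+np.cos(e)*up
    rp=cab+c*ring[0]/1000+l*y/1000+up*ring[1]/1000
    tz=-np.sin(b)*ox-np.cos(b)*oz;tx=np.cos(b)*ox-np.sin(b)*oz
    g=rp-.155*ox   # grasp point, mid thickness
    return g+.019*tz,frame(tx,tz),g
def ik(p,Rt,q0):
    def f(q):
        a,E=fk(K,q);return np.r_[(a-p)*1000,(E.inv()*Rt).as_rotvec()*300]
    r=least_squares(f,np.clip(q0,LO+.01,HI-.01),bounds=(LO,HI));return r.x,np.sqrt(2*r.cost)
def ikall(p,Rt):
    out=[]
    a=np.arctan2(p[1],p[0])
    for q4 in(-.8,0,.8,1.6,2.4,3.1,3.8):
        for q5 in(.4,1.2,2):
            for q6 in (-2,-1,0,1,2):
              q,c=ik(p,Rt,[a,.3,1.6,q4,q5,q6])
              if c<.5 and not any(np.allclose(q,o,atol=.02) for o in out): out.append(q)
    return out
if __name__=='__main__':
    for beta in(0,15,30):
      for e,ring in((43,(-120,149)),(43,(11,270)),(43,(20,232)),(60,(25,225)),(75,(28,221)),(90,(30,220))):
        p,Rt,g=orn(e,ring,beta);print(beta,e,ring,p.round(3))
        for q in ikall(p,Rt): print('   ',q.round(2))
E
time python3 plan.py
```

```text
0 43 (-120, 149) [0.445 0.157 0.029]
    [-0.39  0.4   2.45  1.43  0.75 -1.14]
0 43 (11, 270) [0.514 0.268 0.15 ]
    [-0.03  0.19  2.15  1.13  0.71 -0.33]
0 43 (20, 232) [0.519 0.276 0.112]
    [-0.01  0.27  2.19  1.26  0.65 -0.49]
0 60 (25, 225) [0.543 0.313 0.081]
    [-0.06  0.52  2.34  1.9   0.93 -1.26]
0 75 (28, 221) [0.565 0.349 0.066]
    [-0.05  0.79  2.38  2.09  1.32 -1.6 ]
0 90 (30, 220) [0.588 0.385 0.065]
    [ 0.02  1.02  2.32  2.14  1.68 -1.74]
15 43 (-120, 149) [0.442 0.154 0.027]
    [-0.17  0.29  2.31  0.96  0.56 -0.45]
15 43 (11, 270) [0.512 0.265 0.148]
    [0.12 0.19 1.98 0.57 0.74 0.3 ]
15 43 (20, 232) [0.517 0.273 0.11 ]
    [0.13 0.25 2.02 0.64 0.65 0.22]
15 60 (25, 225) [0.541 0.311 0.077]
    [ 0.06  0.38  2.19  1.51  0.61 -0.7 ]
15 75 (28, 221) [0.564 0.348 0.062]
    [ 0.03  0.57  2.29  2.    0.91 -1.28]
15 90 (30, 220) [0.588 0.385 0.06 ]
    [ 0.04  0.8   2.31  2.17  1.29 -1.54]
30 43 (-120, 149) [0.44  0.15  0.025]
    [0.03 0.28 2.16 0.34 0.6  0.32]
30 43 (11, 270) [0.51  0.261 0.146]
    [0.25 0.24 1.8  0.19 0.94 0.71]
30 43 (20, 232) [0.515 0.269 0.108]
    [0.26 0.3  1.84 0.2  0.85 0.7 ]
30 60 (25, 225) [0.539 0.308 0.074]
    [0.19 0.34 2.02 0.78 0.55 0.12]
30 75 (28, 221) [0.563 0.345 0.058]
    [ 0.13  0.44  2.15  1.6   0.57 -0.74]
30 90 (30, 220) [0.587 0.383 0.056]
    [ 0.11  0.6   2.23  2.06  0.87 -1.25]
real	1m5.272s
user	1m4.996s
sys	0m0.165s
```

```bash
cat > pk.py <<'E'
from plan import *
az=np.radians(-20.3);u=np.array([np.cos(az),np.sin(az),0]);b=np.radians(15);up=np.array([0,0,1.])
tz=-np.sin(b)*u-np.cos(b)*up;tx=np.cos(b)*u-np.sin(b)*up
Rt=frame(tx,tz);g=np.array([.375,-.2955,.040]);tcp=g+.019*tz
if __name__=='__main__':
    s,p,r=log();print(row(tcp+[0,0,.08],Rt,p,r),row(tcp,Rt,p,r))
    for h in(0,.1,.25):print(ik(tcp+[0,0,h],Rt,s['qpos']))
E
python3 pk.py
```

```text
t 4.1 p [ 0.3754 -0.2919  0.1607] q [-0.937  0.453  1.544  0.166  1.657  1.03 ] F [ 0.6  0.1 -0.2] w 0.0855
[16.4, 26.2, 50.6, -23.8, 5.0, -0.8] [43.7, 56.7, 119.4, -23.8, 5.0, -0.8]
(array([-0.74200085,  0.46845748,  1.82907323, -0.11060151,  1.08973462,
        1.24642322]), np.float64(2.359453671337756e-13))
(array([-0.74200085,  0.35286331,  1.71524296, -0.10123675,  1.31788696,
        1.22049414]), np.float64(4.955869453940337e-12))
(array([-0.74200085,  0.24379643,  1.48068756, -0.09839675,  1.65983239,
        1.18630366]), np.float64(4.1799050384559044e-13))
```

servo_tool([
  [5,8,16,-8,2,0],
  [11,18,34,-16,3.5,-0.5],
  [16.4,26.2,50.6,-23.8,5,-0.8],
  [16.4,26.2,50.6,-23.8,5,-0.8],
  [26,37,75,-23.8,5,-0.8],
  [36,48,100,-23.8,5,-0.8],
  [43.7,56.7,119.4,-23.8,5,-0.8],
  [43.7,56.7,119.4,-23.8,5,-0.8],
])

```text
clock: 4.9
position: [0.3705, -0.2927, 0.0202]
ee_rot: [-0.025, 0.976, -0.174, -0.13]
contact_force: [0.3, 0.0, 0.5]
width: 0.0855
```

```bash
python3 - <<'E'
from pk import *
from rig import cams
s,p,r=log();print(row(tcp,Rt,p,r))
for n in('top','scene'):
    P,d=cams.get_image(n);np.savez(f'pics/{n}3.npz',p=P,d=d)
    x,y=(360,210) if n=='top' else (200,110)
    c=P[y:y+130,x:x+130,::-1].copy()
    k=5;c=cv2.resize(c,None,fx=k,fy=k,interpolation=cv2.INTER_CUBIC)
    for X in (g-.03*u,g,g+.1*u,g+.155*u,p):
        q=proj(n,X)[0]-[x,y];q=(q+.5)*k-.5;cv2.circle(c,tuple(q.astype(int)),3,(0,0,255),1)
    cv2.imwrite(f'pics/{n}3.png',c[:600])
E
```

```text
t 4.9 p [ 0.3705 -0.2927  0.0202] q [-0.742  0.472  1.829 -0.108  1.091  1.243] F [0.3 0.  0.5] w 0.0855
[-0.1, 1.1, -1.5, -0.2, 0.2, 0.2]
```

View pics/top3.png

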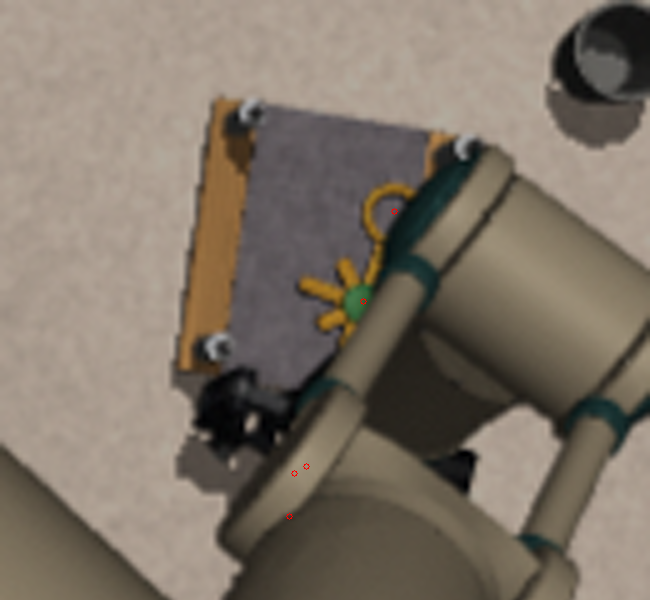

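View pics/scene3.png

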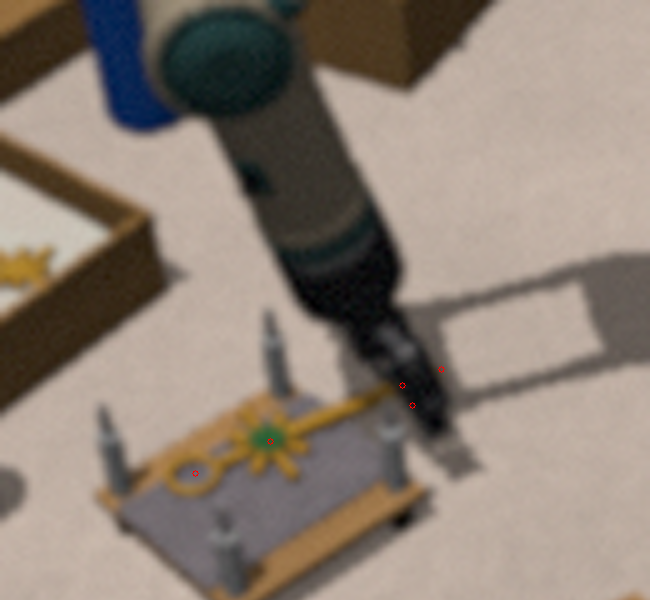

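Both views show the projected model points on the star's button and ring, to within about 1 px. The fingers straddle the stem, so I'll close now.

servo_tool([
  [0,0,0,0,0,0],
  [0,0,0,0,0,0],
  [0,0,0,0,0,0],
  [0,0,0,0,0,0],
  [0,0,0,0,0,0],
  [0,0,0,0,0,0],
  [0,0,0,0,0,0],
], hand=255, grip_force=70)

```text
clock: 5.7
position: [0.3714, -0.294, 0.0214]
ee_rot: [-0.024, 0.976, -0.174, -0.128]
contact_force: [-0.5, 0.2, 2.1]
width: 0.0107
```

```bash
python3 - <<'E'
from pk import *
s,p,r=log()
print(row(p+[0,0,.14],r,p,r))
# next: front of cabinet
E
```

```text
t 5.7 p [ 0.3714 -0.294   0.0214] q [-0.742  0.47   1.827 -0.109  1.09   1.244] F [-0.5  0.2  2.1] w 0.0107
[-36.2, -0.2, -135.2, 0.0, 0.0, 0.0]
```

servo_tool([
  [-3,0,-10,0,0,0],
  [-8,0,-30,0,0,0],
  [-15,0,-56,0,0,0],
  [-23,0,-85,0,0,0],
  [-31,0,-115,0,0,0],
  [-39,0,-145,0,0,0],
  [-45,0,-168,0,0,0],
  [-45,0,-168,0,0,0],
])

```text
clock: 6.5
position: [0.3725, -0.2955, 0.1984]
ee_rot: [-0.022, 0.976, -0.174, -0.125]
contact_force: [0.5, -1.2, -1.4]
width: 0.0109
```

```bash
python3 - <<'E'
from plan import *
from rig import cams
s,p,r=log()
tz=r.as_matrix()[:,2];tx=r.as_matrix()[:,0];b=np.radians(15)
g=p-.019*tz;ox=np.cos(b)*tx-np.sin(b)*tz
for n in('top','scene'):
    P,d=cams.get_image(n);np.savez(f'pics/{n}4.npz',p=P,d=d)
    x,y=(360,190) if n=='top' else (180,80)
    k=4.6;c=cv2.resize(P[y:y+130,x:x+150,::-1],None,fx=k,fy=k,interpolation=cv2.INTER_CUBIC)
    for X in (g-.03*ox,g,g+.1*ox,g+.155*ox,p):
        q=proj(n,X)[0]-[x,y];q=(q+.5)*k-.5;cv2.circle(c,tuple(q.astype(int)),3,(0,0,255),1)
    cv2.imwrite(f'pics/{n}4.png',c)
E
```

```text
t 6.5 p [ 0.3725 -0.2955  0.1984] q [-0.742  0.287  1.603 -0.097  1.488  1.201] F [ 0.5 -1.2 -1.4] w 0.0109
```

View pics/top4.png

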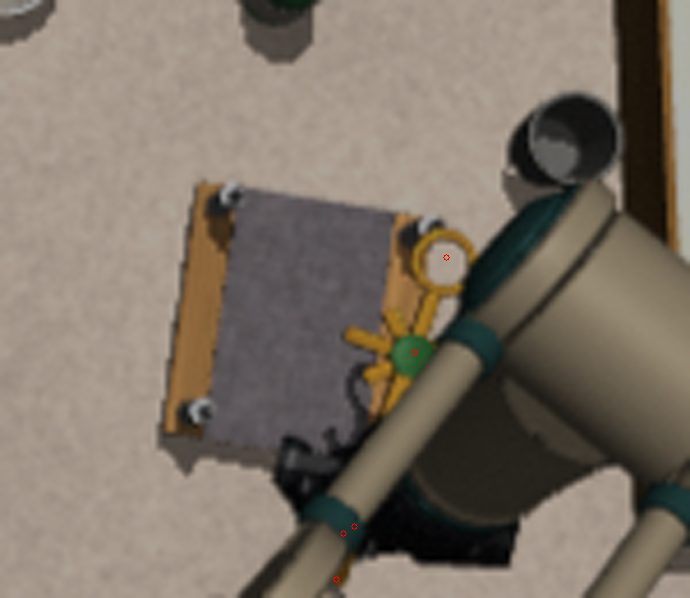

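View pics/scene4.png

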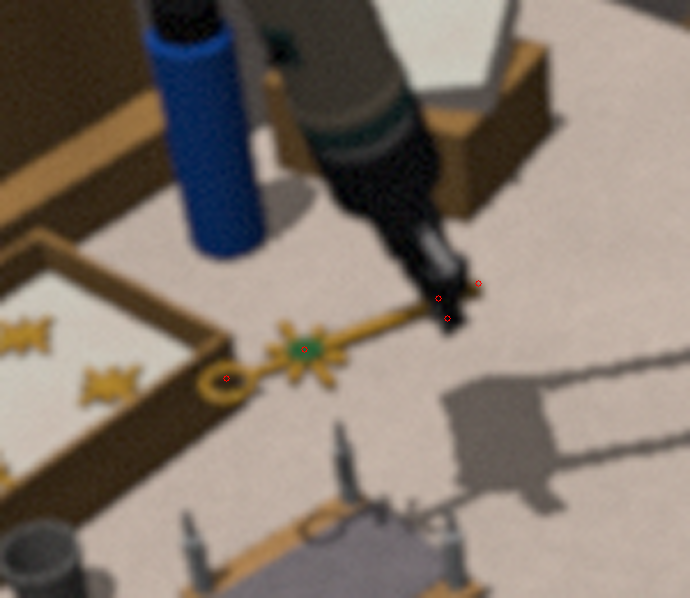

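```bash
sed -i 's/^CAB=.*/CAB=np.array([.5635,.343,0]);AZ=np.radians(58.0)/' plan.py; cat > path.py <<'E'
from plan import *
from scipy.spatial.transform import Slerp
def seg(p0,r0,p1,r1,q,n=10,show=True):
    rv=(r0.inv()*r1).as_rotvec();mx=0
    for i in range(1,n+1):
        f=i/n;pp=p0+(p1-p0)*f;rr=r0*R.from_rotvec(rv*f);q1,c=ik(pp,rr,q);mx=max(mx,abs(q1-q).max());q=q1
        if c>1: print('IKFAIL',f,c)
        if show and i%max(1,n//4)==0: print('  ',f,pp.round(3),q.round(2))
    print('rot deg',np.degrees(np.linalg.norm(rv)).round(1),'dist',np.linalg.norm(p1-p0).round(3),'maxstep',mx.round(3));return q
E
python3 - <<'E'
from path import *
s,p,r=log();q=np.array(s['qpos'])
wps=[(43,(-160,250)),(43,(-125,134)),(43,(11,271)),(43,(16,240)),(43,(24,229)),(60,(28,225)),(80,(30,220))]
for e,ring in wps:
    p1,r1,g=orn(e,ring,15);print(e,ring,p1.round(3),row(p1,r1,p,r));q=seg(p,r,p1,r1,q);p,r=p1,r1
E
```

```text
t 6.6 p [ 0.3711 -0.294   0.1952] q [-0.743  0.29   1.608 -0.097  1.486  1.201] F [-0.8  0.2 -0.7] w 0.0109
43 (-160, 250) [0.423 0.119 0.128] [-73.0, -405.3, 90.2, 9.0, 35.9, -79.3]
   0.2 [ 0.382 -0.211  0.182] [-0.67  0.19  1.77  0.    1.34  0.98]
   0.4 [ 0.392 -0.129  0.168] [-0.59  0.11  1.9   0.12  1.2   0.74]
   0.6 [ 0.402 -0.046  0.155] [-0.5   0.05  2.02  0.27  1.08  0.48]
   0.8 [0.413 0.036 0.141] [-0.4   0.04  2.12  0.44  0.96  0.18]
   1.0 [0.423 0.119 0.128] [-0.29  0.07  2.2   0.65  0.85 -0.16]
rot deg 87.5 dist 0.422 maxstep 0.179
43 (-125, 134) [0.442 0.148 0.012] [-23.6, 0.0, 118.9, 0.0, 0.0, 0.0]
   0.2 [0.427 0.125 0.104] [-0.27  0.11  2.23  0.69  0.78 -0.21]
   0.4 [0.431 0.131 0.081] [-0.25  0.16  2.26  0.75  0.71 -0.27]
   0.6 [0.434 0.137 0.058] [-0.23  0.21  2.29  0.83  0.65 -0.34]
   0.8 [0.438 0.142 0.035] [-0.21  0.27  2.31  0.92  0.59 -0.43]
   1.0 [0.442 0.148 0.012] [-0.19  0.32  2.33  1.03  0.54 -0.55]
rot deg 0.0 dist 0.121 maxstep 0.059
43 (11, 271) [0.514 0.264 0.149] [184.4, -0.0, -57.1, 0.0, 0.0, 0.0]
   0.2 [0.456 0.171 0.039] [-0.12  0.28  2.2
[... 1252 characters left out ...]
 0.1   0.29  2.08  0.96  0.58 -0.11]
   0.6 [0.535 0.297 0.089] [ 0.09  0.32  2.12  1.14  0.57 -0.31]
   0.8 [0.54  0.305 0.083] [ 0.07  0.35  2.15  1.33  0.59 -0.5 ]
   1.0 [0.544 0.312 0.077] [ 0.06  0.38  2.19  1.5   0.62 -0.7 ]
rot deg 17.0 dist 0.053 maxstep 0.099
80 (30, 220) [0.574 0.36  0.059] [27.1, 0.0, 52.6, 0.0, 20.0, -0.0]
   0.2 [0.55  0.322 0.074] [ 0.05  0.42  2.22  1.67  0.67 -0.88]
   0.4 [0.556 0.332 0.07 ] [ 0.04  0.47  2.24  1.81  0.75 -1.04]
   0.6 [0.562 0.341 0.067] [ 0.03  0.53  2.27  1.92  0.84 -1.18]
   0.8 [0.568 0.351 0.063] [ 0.03  0.59  2.29  2.    0.93 -1.29]
   1.0 [0.574 0.36  0.059] [ 0.03  0.65  2.3   2.07  1.04 -1.39]
rot deg 20.0 dist 0.059 maxstep 0.096
```

servo_tool([
  [-4,-20,5,0.5,1.8,-4],
  [-9,-50,11,1.1,4.5,-9.9],
  [-15,-84,19,1.9,7.5,-16.5],
  [-21,-118,26,2.6,10.5,-23.1],
  [-27,-152,34,3.4,13.5,-29.7],
  [-33,-186,41,4.1,16.5,-36.3],
  [-40,-220,49,4.9,19.5,-43],
  [-46,-254,56,5.6,22.5,-49.7],
])

```text
clock: 7.4
position: [0.4022, -0.0333, 0.1517]
ee_rot: [-0.089, 0.962, 0.244, 0.088]
contact_force: [-0.3, 0.4, -1.2]
width: 0.0106
```

```bash
cat > to.py <<'E'
from path import *
import sys
a=list(map(float,sys.argv[1:]))
s,p,r=log();p1,r1,g=orn(a[0],(a[1],a[2]),15);print(p1.round(4),row(p1,r1,p,r))
# where ring is now
def ringnow(p,r,cab=CAB,az=AZ):
    M=r.as_matrix();b=np.radians(15);tz=M[:,2];tx=M[:,0];ox=np.cos(b)*tx-np.sin(b)*tz;rp=p-.019*tz+.155*ox
    c=np.array([np.cos(az),np.sin(az),0]);l=np.array([-c[1],c[0],0]);d=rp-cab;return np.array([d@c,d@l,d[2]])*1000,np.degrees(np.arcsin(ox[2])),rp
v=ringnow(p,r);print('ring cab',v[0].round(1),'e',v[1].round(1))
E
python3 to.py 43 -160 250
```

```text
t 7.4 p [ 0.4022 -0.0333  0.1517] q [-0.49   0.049  2.04   0.289  1.06   0.44 ] F [-0.3  0.4 -1.2] w 0.0106
[0.4234 0.1187 0.1275] [82.2, -118.1, 58.7, 3.2, 13.4, -29.4]
ring cab [-293.1 -136.8  240.9] e 27.2
```

servo_tool([
  [18,-26,13,0.7,3,-6.5],
  [37,-53,26,1.4,6,-13.2],
  [56,-80,40,2.2,9.1,-20],
  [72,-103,51,2.8,11.7,-25.7],
  [82.2,-118.1,58.7,3.2,13.4,-29.4],
  [82.2,-118.1,58.7,3.2,13.4,-29.4],
])

```text
clock: 8.0
position: [0.4227, 0.1182, 0.1265]
ee_rot: [-0.119, 0.85, 0.469, 0.209]
contact_force: [-0.1, 0.2, -0.5]
width: 0.0106
```

```bash
python3 to.py 43 -105 163
```

```text
t 8.0 p [0.4227 0.1182 0.1265] q [-0.289  0.068  2.199  0.644  0.851 -0.154] F [-0.1  0.2 -0.5] w 0.0106
[0.4525 0.1654 0.0405] [9.2, 0.6, 102.1, -0.2, 0.2, -0.3]
ring cab [-160.5   -0.6  248.7] e 42.8
```

servo_tool([
  [2,0,20,0,0,0],
  [4,0,45,0,0,0],
  [6,0,70,0,0,0],
  [8,0.6,90,0,0,0],
  [9.2,0.6,102.1,-0.2,0.2,-0.3],
  [9.2,0.6,102.1,-0.2,0.2,-0.3],
])

```text
clock: 8.6
position: [0.4552, 0.1633, 0.0411]
ee_rot: [-0.116, 0.849, 0.47, 0.212]
contact_force: [-0.5, -0.2, -0.9]
width: 0.0107
```

```bash
python3 to.py 43 -50 214; cat > look.py <<'E'
from path import *
import sys
from rig import cams
tag=sys.argv[1]
s,p,r=st();M=r.as_matrix();b=np.radians(15);tz=M[:,2];tx=M[:,0];ox=np.cos(b)*tx-np.sin(b)*tz;g=p-.019*tz
c=np.array([np.cos(AZ),np.sin(AZ),0]);l=np.array([-c[1],c[0],0]);C=lambda x,y,z:CAB+(c*x+l*y)/1000+np.array([0,0,z/1000])
for n in('top','scene'):
    P,d=cams.get_image(n);np.savez(f'pics/{n}{tag}.npz',p=P,d=d)
    x,y=(100,160) if n=='top' else (360,220)
    k=4.4 if n=='top' else 3.7;im=cv2.resize(P[y:y+(130 if n=='top' else 160),x:x+160,::-1],None,fx=k,fy=k,interpolation=cv2.INTER_CUBIC)
    def dot(X,col):
        q=(proj(n,X)[0]-[x,y]+.5)*k-.5;cv2.circle(im,tuple(q.round().astype(int)),2,col,1)
    for X in(g,g+.1*ox,g+.155*ox): dot(X,(0,0,255))
    for X in(C(11,0,255.5),C(15,0,230),C(81,0,230)): dot(X,(0,255,0))
    for X in(C(-75,100,300),C(-75,-100,300),C(95,100,300),C(95,-100,300),C(-75,100,0),C(-75,-100,0),C(95,100,0),C(95,-100,0)): dot(X,(255,255,0))
    cv2.imwrite(f'pics/{n}{tag}.png',im)
E
python3 look.py 5
```

```text
t 8.6 p [0.4552 0.1633 0.0411] q [-0.14   0.27   2.268  0.896  0.58  -0.339] F [-0.5 -0.2 -0.9] w 0.0107
[0.4817 0.212  0.0915] [72.5, -3.3, -18.5, 0.2, -0.0, -0.1]
ring cab [-105.4   -3.3  163.6] e 43.0
```

View pics/top5.png

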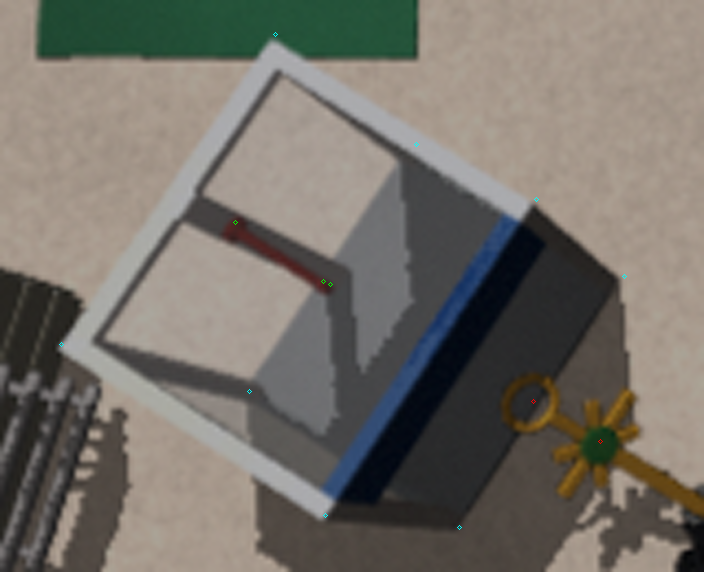

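View pics/scene5.png

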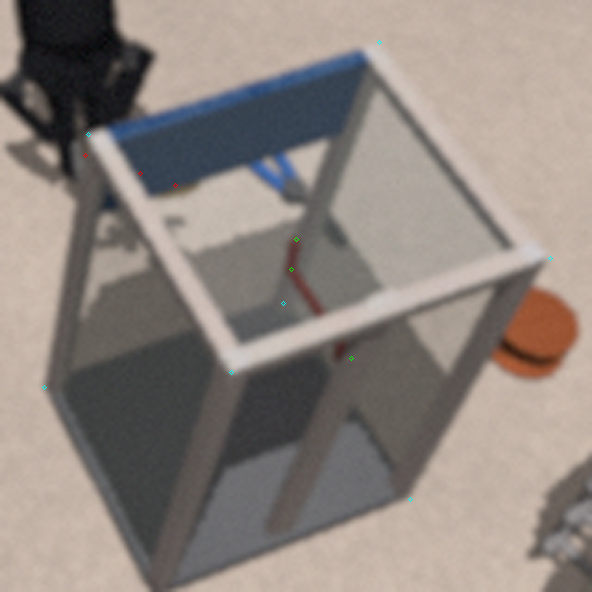

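servo_tool([
  [15,0,-4,0,0,0],
  [30,0,-8,0,0,0],
  [45,0,-12,0,0,0],
  [60,-1,-15,0,0,0],
  [72.5,-1.5,-18.5,0,0,0],
  [72.5,-1.5,-18.5,0,0,0],
])

```text
clock: 9.3
position: [0.4856, 0.2111, 0.0956]
ee_rot: [-0.114, 0.848, 0.471, 0.216]
contact_force: [0.1, 0.5, -0.4]
width: 0.0105
```

```bash
python3 to.py 43 -8 253
```

```text
t 9.3 p [0.4856 0.2111 0.0956] q [-0.007  0.208  2.132  0.72   0.648 -0.   ] F [ 0.1  0.5 -0.4] w 0.0105
[0.5039 0.2476 0.1305] [52.4, -3.6, -11.5, 0.6, -0.3, 0.2]
ring cab [-49.3  -2.7 218.6] e 43.3
```

```bash
python3 - <<'E'
from h import *
from rig import cams
for i in range(5):
    s,p,r=log();cams.get_image('top')
E
python3 look.py 6; python3 to.py 43 -8 253
```

```text
t 9.3 p [0.4856 0.2111 0.0956] q [-0.007  0.208  2.132  0.72   0.648 -0.   ] F [ 0.1  0.5 -0.4] w 0.0105
t 9.35 p [0.4846 0.2108 0.0946] q [-8.000e-03  2.090e-01  2.134e+00  7.200e-01  6.480e-01 -2.000e-03] F [-0.8  0.2 -1.9] w 0.0107
t 9.4 p [0.4839 0.2106 0.0939] q [-8.000e-03  2.090e-01  2.135e+00  7.200e-01  6.480e-01 -2.000e-03] F [-0.9 -0.2 -1.1] w 0.0103
t 9.45 p [0.4835 0.2105 0.0934] q [-8.000e-03  2.100e-01  2.136e+00  7.210e-01  6.480e-01 -2.000e-03] F [ 0.3 -0.3 -1.4] w 0.0106
t 9.5 p [0.4833 0.2105 0.0931] q [-8.000e-03  2.100e-01  2.136e+00  7.210e-01  6.480e-01 -2.000e-03] F [-0.8  0.3 -0.7] w 0.0103
t 9.65 p [0.4835 0.2107 0.093 ] q [-8.000e-03  2.110e-01  2.136e+00  7.210e-01  6.480e-01 -2.000e-03] F [ 0.1 -0.6 -0.9] w 0.0104
[0.5039 0.2476 0.1305] [54.9, -2.2, -13.3, 0.4, -0.1, 0.0]
ring cab [-50.4  -1.9 215.6] e 43.1
```

View pics/top6.png

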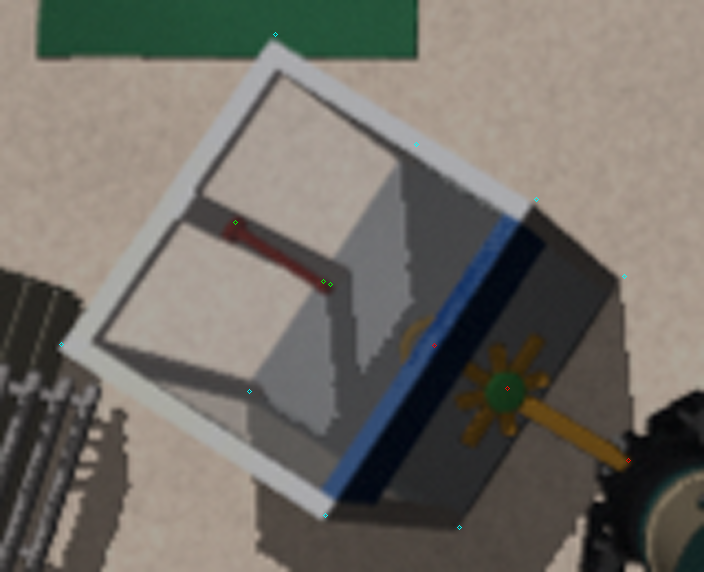

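View pics/scene6.png

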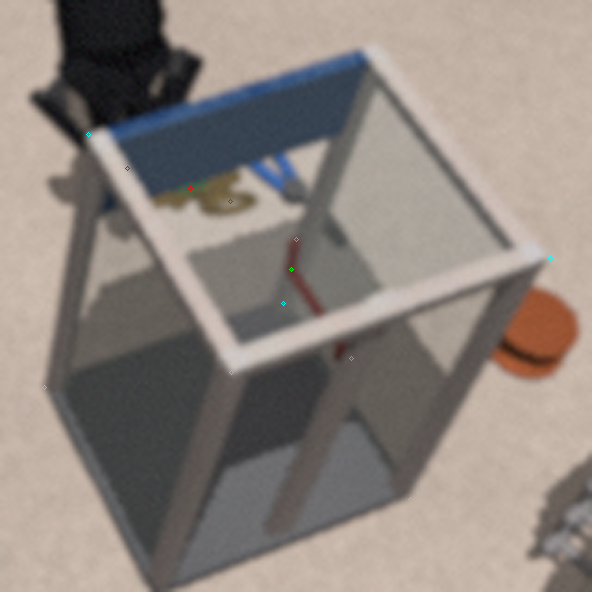

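servo_tool([
  [12,-0.5,-3,0,0,0],
  [26,-1,-6,0,0,0],
  [40,-2,-10,0,0,0],
  [51,-2.2,-12,0,0,0],
  [54.9,-2.2,-13.3,0,0,0],
  [54.9,-2.2,-13.3,0,0,0],
  [54.9,-2.2,-13.3,0,0,0],
])

```text
clock: 10.35
position: [0.5037, 0.2478, 0.1304]
ee_rot: [-0.115, 0.849, 0.47, 0.214]
contact_force: [-0.2, 0.1, -1.0]
width: 0.0106
```

```bash
python3 look.py 7; python3 to.py 43 11 271
```

```text
t 10.45 p [0.5037 0.2477 0.1304] q [0.082 0.191 2.031 0.616 0.704 0.208] F [ 0.1 -0.2 -1.1] w 0.0103
[0.514  0.2638 0.1485] [25.4, 0.3, -7.0, 0.3, -0.1, 0.0]
ring cab [ -8.2   0.7 253. ] e 43.1
```

View pics/top7.png

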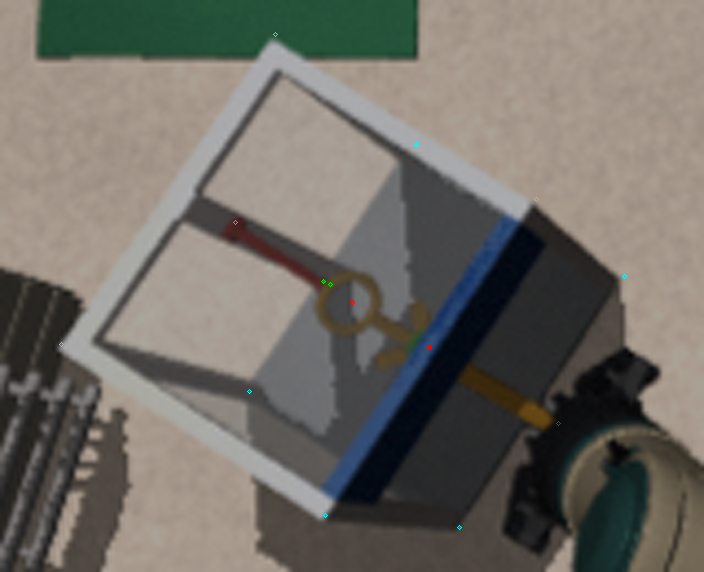

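View pics/scene7.png

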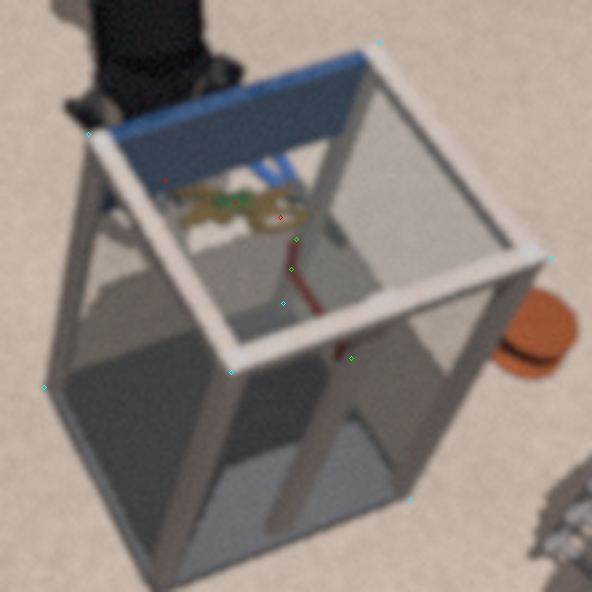

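servo_tool([
  [6,0,-2,0,0,0],
  [12,0.1,-3,0,0,0],
  [18,0.2,-4.5,0,0,0],
  [23.4,0.3,-5,0,0,0],
  [23.4,0.3,-5,0,0,0],
  [23.4,0.3,-5,0,0,0],
])

```text
clock: 11.05
position: [0.5141, 0.2637, 0.1465]
ee_rot: [-0.115, 0.848, 0.471, 0.214]
contact_force: [-0.1, 0.4, -1.0]
width: 0.0109
```

```bash
python3 look.py 8; python3 to.py 43 14 245
```

```text
t 11.15 p [0.5139 0.2635 0.1463] q [0.116 0.189 1.982 0.577 0.73  0.285] F [ 0.6  0.7 -0. ] w 0.0104
[0.5156 0.2663 0.1225] [-8.3, -0.2, 22.5, 0.4, -0.1, 0.1]
ring cab [ 10.4   0.6 269. ] e 43.1
```

View pics/top8.png

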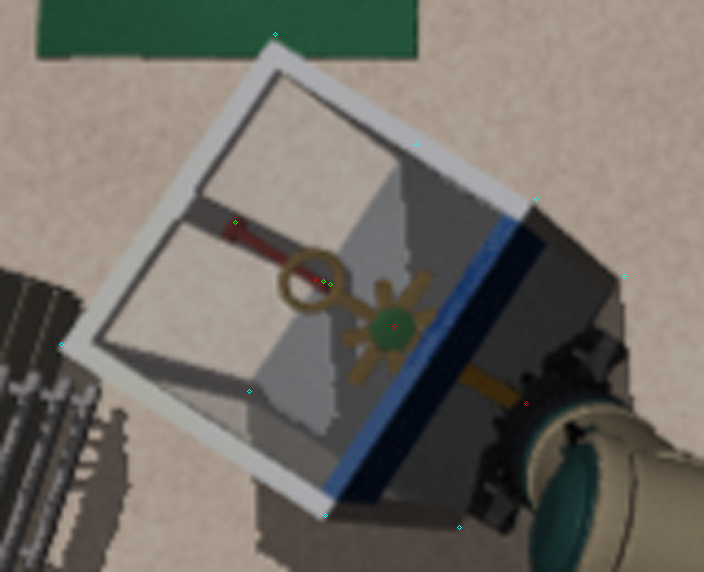

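View pics/scene8.png

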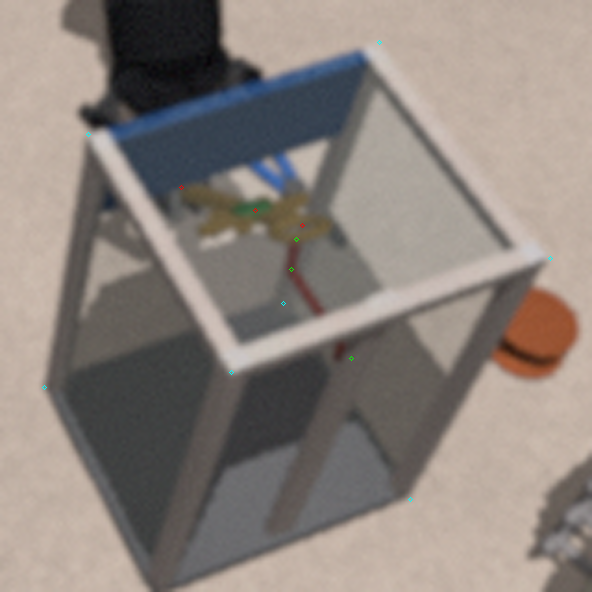

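servo_tool([
  [-3,0,5,0,0,0],
  [-6,0,10,0,0,0],
  [-8,0,15,0,0,0],
  [-10,0,20,0,0,0],
  [-10.5,0,22,0,0,0],
  [-10.5,0,22,0,0,0],
  [-10.5,0,22,0,0,0],
])

```text
clock: 11.85
position: [0.5151, 0.2644, 0.1222]
ee_rot: [-0.115, 0.848, 0.47, 0.214]
contact_force: [-0.3, -0.4, -0.9]
width: 0.0108
```

```bash
python3 look.py 9; python3 to.py 43 14 245
```

```text
t 11.95 p [0.5151 0.2644 0.1224] q [0.118 0.222 2.013 0.621 0.675 0.229] F [ 0.2 -0.3 -0.8] w 0.0106
[0.5156 0.2663 0.1225] [1.7, -0.6, 0.8, 0.4, -0.2, 0.1]
ring cab [ 11.8   0.  245.2] e 43.2
```

View pics/top9.png

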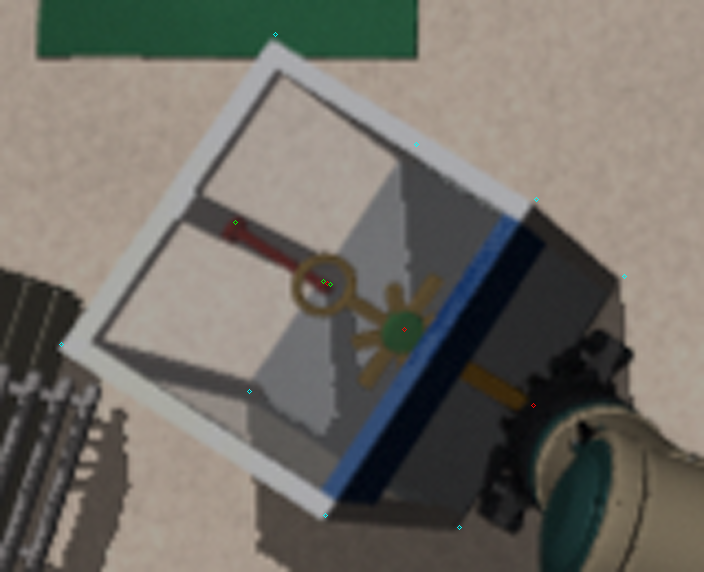

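View pics/scene9.png

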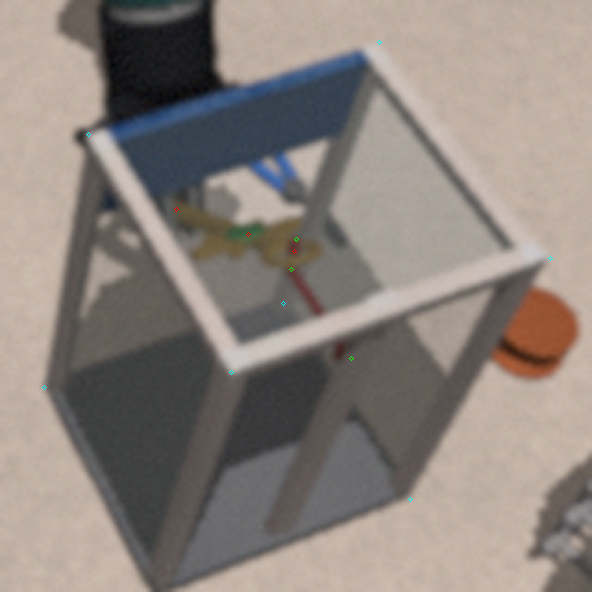

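Both views show the tip inside the ring, and there's no contact force. I'll keep lowering it.

```bash
python3 - <<'E'
from path import *
s,p,r=log()
for e,ring in((43,(18,233)),(43,(24,231)),(50,(25,229)),(60,(27,227))):
    p1,r1,g=orn(e,ring,15);print(e,ring,row(p1,r1,p,r))
E
```

```text
t 11.95 p [0.5151 0.2644 0.1224] q [0.118 0.222 2.013 0.621 0.675 0.229] F [ 0.2 -0.3 -0.8] w 0.0106
43 (18, 233) [-0.5, -0.7, 13.2, 0.4, -0.2, 0.1]
43 (24, 231) [3.9, -0.8, 17.8, 0.4, -0.2, 0.1]
50 (25, 229) [12.1, -0.9, 37.9, 0.4, 6.8, 0.1]
60 (27, 227) [28.3, -1.0, 64.0, 0.4, 16.8, 0.2]
```

servo_tool([
  [-0.5,0,6,0,0,0],
  [-0.5,-0.5,13,0,0,0],
  [4,-0.8,17.8,0,0,0],
  [7,-0.8,26,0,3,0],
  [12,-0.9,37.9,0,6.8,0],
  [20,-1,51,0,11.8,0],
  [28.3,-1,64,0,16.8,0],
  [28.3,-1,64,0,16.8,0],
])

```text
clock: 12.75
position: [0.5436, 0.3114, 0.0775]
ee_rot: [-0.183, 0.808, 0.448, 0.336]
contact_force: [-0.3, 0.5, -1.1]
width: 0.0108
```

```bash
python3 look.py 10; python3 to.py 80 30 221;python3 to.py 70 29 223
```

```text
t 12.85 p [0.5431 0.311  0.0768] q [ 0.061  0.378  2.189  1.503  0.609 -0.698] F [-0.5 -0.  -1. ] w 0.0106
[0.5743 0.3602 0.0603] [29.7, 0.1, 52.8, 0.3, 20.2, 0.0]
ring cab [ 26.7   0.6 224.3] e 59.8
t 12.85 p [0.5431 0.311  0.0768] q [ 0.061  0.378  2.189  1.503  0.609 -0.698] F [-0.5 -0.  -1. ] w 0.0106
[0.559  0.3358 0.0664] [13.6, 0.2, 28.2, 0.3, 10.2, -0.0]
ring cab [ 26.7   0.6 224.3] e 59.8
```

View pics/top10.png

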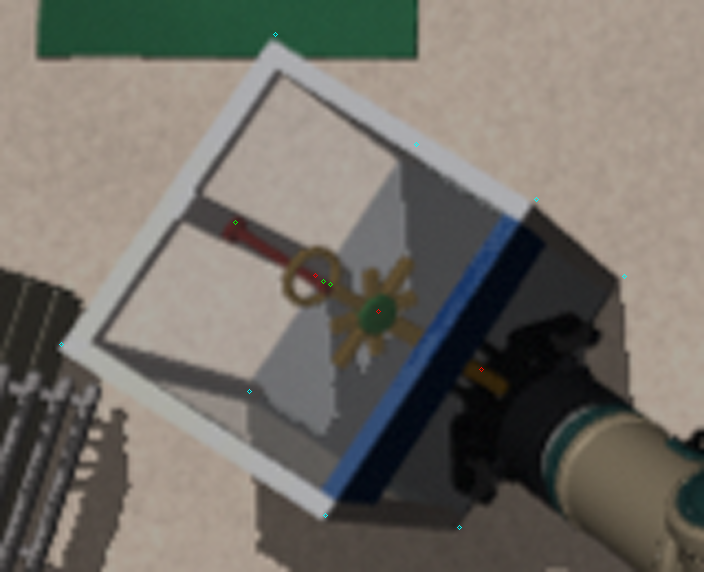

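View pics/scene10.png

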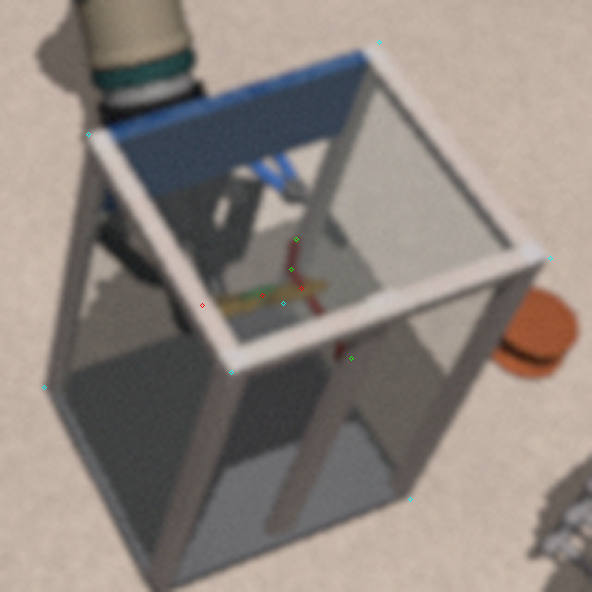

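Both views show the ring around the arm behind the tip. Next I'll rotate to e=80.

servo_tool([
  [5,0,10,0,4,0],
  [13.6,0.2,28.2,0,10.2,0],
  [20,0.1,40,0,15,0],
  [29.7,0.1,52.8,0,20.2,0],
  [29.7,0.1,52.8,0,20.2,0],
  [29.7,0.1,52.8,0,20.2,0],
])

```text
clock: 13.45
position: [0.5745, 0.361, 0.0617]
ee_rot: [-0.258, 0.737, 0.41, 0.471]
contact_force: [-0.6, 0.9, -1.6]
width: 0.0104
```

```bash
python3 look.py 11; python3 to.py 80 30 221;python3 to.py 86 30 220
```

```text
t 13.55 p [0.5747 0.3609 0.0634] q [ 0.03   0.64   2.302  2.073  1.031 -1.386] F [ 0.2 -0.5  0.1] w 0.0105
[0.5743 0.3602 0.0603] [-3.1, -0.1, 0.6, 0.2, -0.1, 0.4]
ring cab [ 30.6   1.2 224.1] e 80.1
t 13.55 p [0.5747 0.3609 0.0634] q [ 0.03   0.64   2.302  2.073  1.031 -1.386] F [ 0.2 -0.5  0.1] w 0.0105
[0.5832 0.3745 0.0592] [3.0, -0.1, 16.4, 0.2, 5.9, 0.4]
ring cab [ 30.6   1.2 224.1] e 80.1
```

View pics/top11.png

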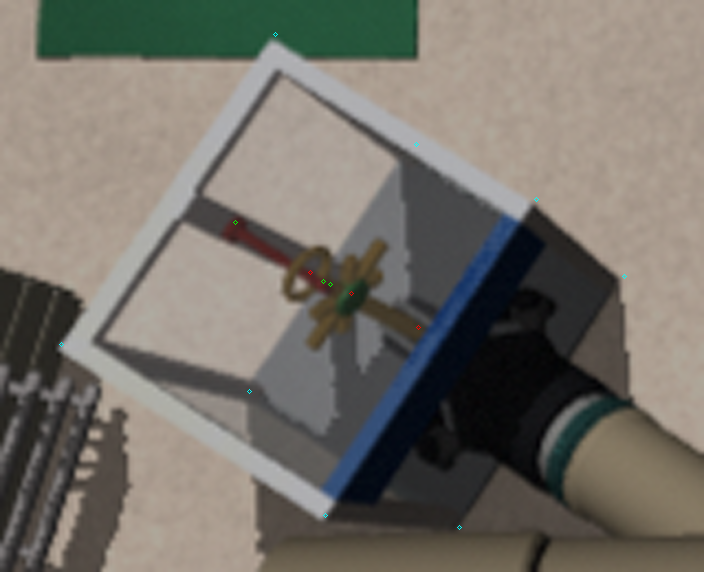

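View pics/scene11.png

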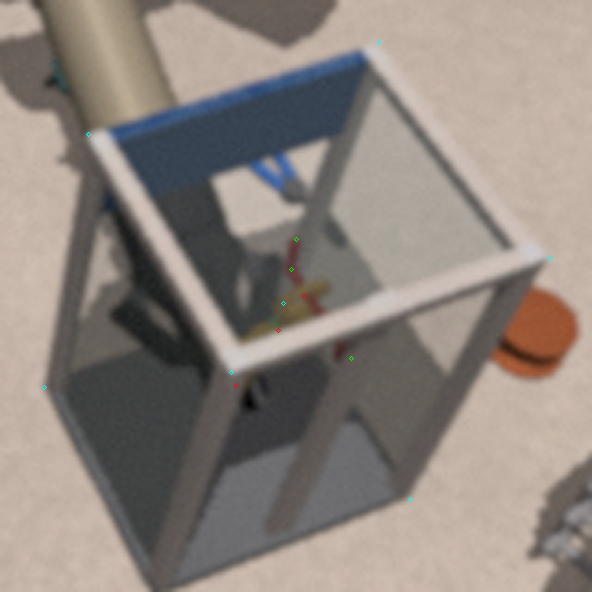

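servo_tool([
  [1,0,6,0,2,0],
  [2,0,11,0,4,0],
  [3,0,16,0,6,0],
  [3,0,16,0,6,0],
  [3,0,16,0,6,0],
  [3,0,16,0,6,0],
])

```text
clock: 14.15
position: [0.5834, 0.3742, 0.0602]
ee_rot: [-0.279, 0.71, 0.396, 0.511]
contact_force: [-1.1, -0.4, 1.5]
width: 0.0105
```

```bash
python3 to.py 86 30 220
```

```text
t 14.15 p [0.5834 0.3742 0.0602] q [ 0.032  0.738  2.313  2.138  1.193 -1.499] F [-1.1 -0.4  1.5] w 0.0105
[0.5832 0.3745 0.0592] [-0.8, -0.3, 0.5, 0.2, -0.2, 0.4]
ring cab [ 29.3   1.  220.9] e 86.2
```

Fz went from −1 N to +1.5 N, so the hook is carrying the load. I'll release now.

servo_tool([
  [0,0,0,0,0,0],
  [0,0,0,0,0,0],
  [0,0,0,0,0,0],
  [0,0,0,0,0,0],
  [0,0,0,0,0,0],
  [0,0,0,0,0,0],
], hand=0)

```text
clock: 14.75
position: [0.5832, 0.3741, 0.0585]
ee_rot: [-0.279, 0.711, 0.395, 0.51]
contact_force: [0.1, -0.2, -0.8]
width: 0.0856
```

```bash
python3 look.py 12; python3 - <<'E'
from path import *
s,p,r=log();q=np.array(s['qpos']);print(r.as_matrix().round(3))
# straight back along -tz, kept level
p1=p-r.as_matrix()[:,2]*.17
q=seg(p,r,p1,r,q)
E
```

```text
t 14.85 p [0.5832 0.3741 0.0586] q [ 0.032  0.742  2.313  2.139  1.194 -1.5  ] F [ 0.3 -0.8  0. ] w 0.0849
[[ 0.167  0.847  0.505]
 [ 0.277 -0.531  0.801]
 [ 0.946  0.006 -0.323]]
   0.2 [0.566 0.347 0.07 ] [-0.04  0.72  2.36  2.08  1.21 -1.52]
   0.4 [0.549 0.32  0.081] [-0.11  0.69  2.41  2.01  1.22 -1.54]
   0.6 [0.532 0.292 0.092] [-0.2   0.67  2.45  1.92  1.23 -1.55]
   0.8 [0.515 0.265 0.103] [-0.29  0.64  2.48  1.83  1.24 -1.55]
   1.0 [0.497 0.238 0.114] [-0.39  0.61  2.51  1.73  1.24 -1.55]
rot deg 0.0 dist 0.17 maxstep 0.051
```

View pics/scene12.png

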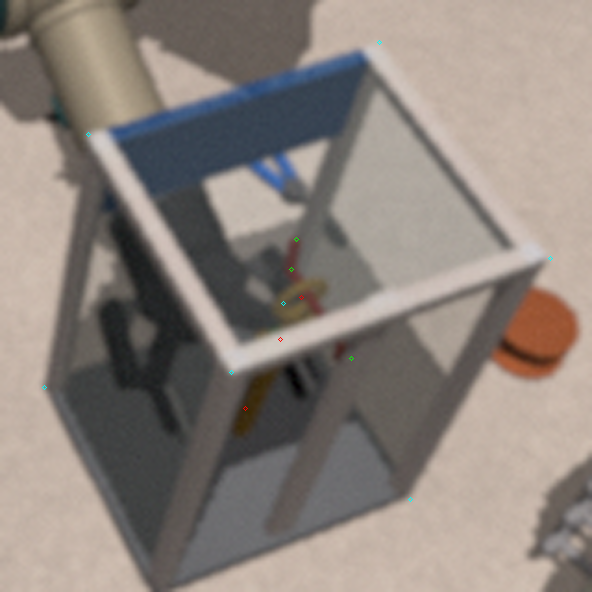

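View pics/top12.png

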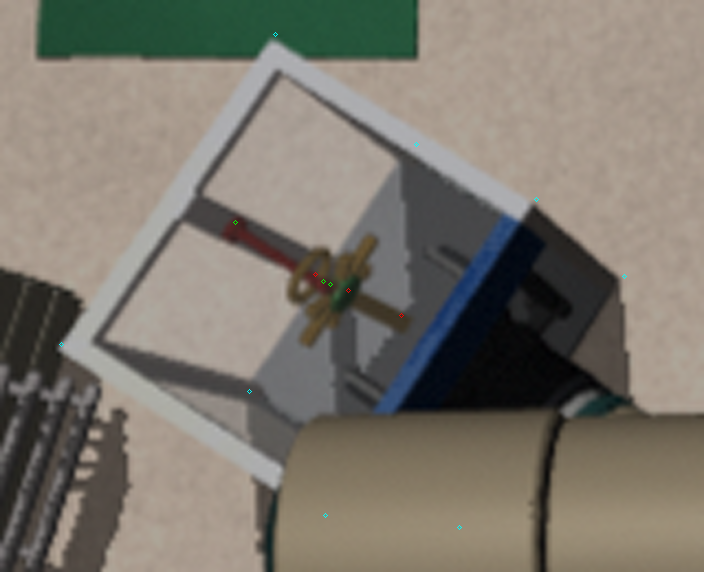

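servo_tool([
  [0,0,-10,0,0,0],
  [0,0,-28,0,0,0],
  [0,0,-50,0,0,0],
  [0,0,-75,0,0,0],
  [0,0,-100,0,0,0],
  [0,0,-125,0,0,0],
  [0,0,-150,0,0,0],
  [0,0,-175,0,0,0],
])

```text
clock: 15.65
position: [0.4939, 0.2331, 0.1157]
ee_rot: [-0.279, 0.711, 0.395, 0.51]
contact_force: [0.4, -0.9, 0.5]
width: 0.0852
```

```bash
python3 look.py 13; python3 - <<'E'
from h import *
log()
from rig import spotter
for n in('top','scene'):
  for x in spotter.outline_of('ornament',n)[:2]: print(n,x['conf'],x['rect'])
# tray grasp from images in pics 13 : save crops
for n in('top','scene'):
    P=np.load(f'pics/{n}13.npz')['p'];x,y=(285,215) if n=='top' else (275,215)
    cv2.imwrite(f'pics/tr{n}.png',cv2.resize(P[y:y+90,x:x+90,::-1],None,fx=6,fy=6,interpolation=cv2.INTER_CUBIC))
    x,y=(385,215) if n=='top' else (210,160)
    cv2.imwrite(f'pics/sd{n}.png',cv2.resize(P[y:y+90,x:x+90,::-1],None,fx=6,fy=6,interpolation=cv2.INTER_CUBIC))
E
```

```text
t 15.75 p [0.4947 0.2318 0.116 ] q [-0.411  0.6    2.513  1.717  1.238 -1.548] F [-0.1  0.  -1.2] w 0.0853
top 0.56 [410.3, 175.6, 22.3, 19.5]
scene 0.56 [424.3, 317.0, 13.0, 24.4]
scene 0.46 [389.0, 232.9, 109.0, 86.0]
```

View pics/scene13.png

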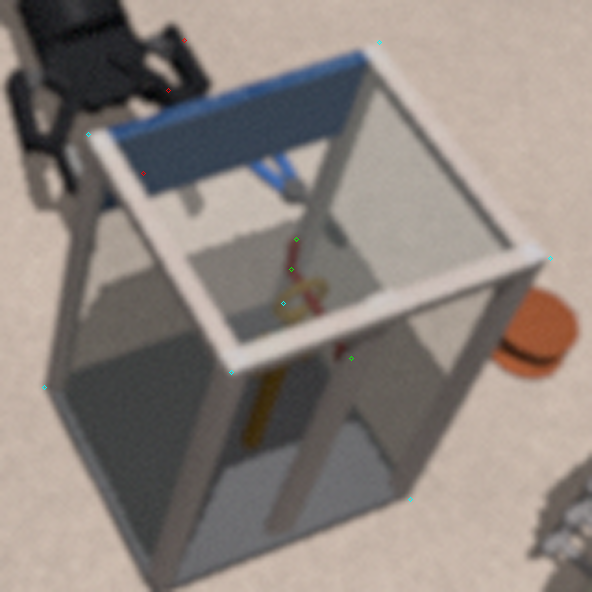

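View pics/top13.png

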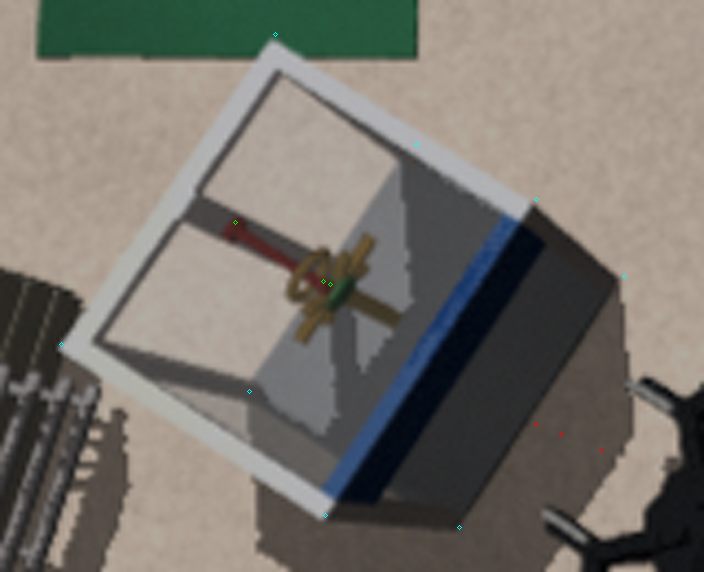

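View pics/trtop.png

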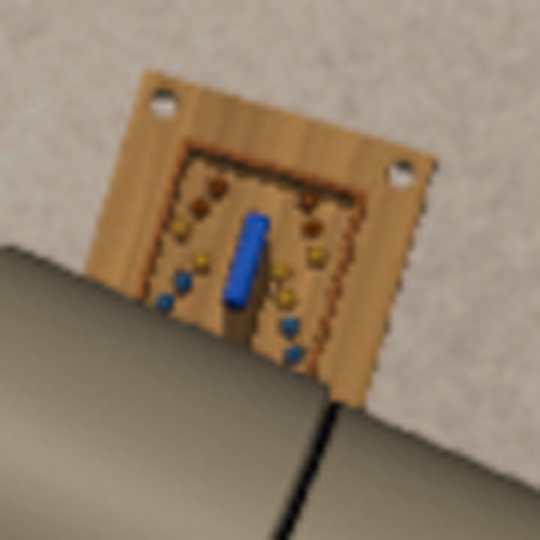

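View pics/sdtop.png

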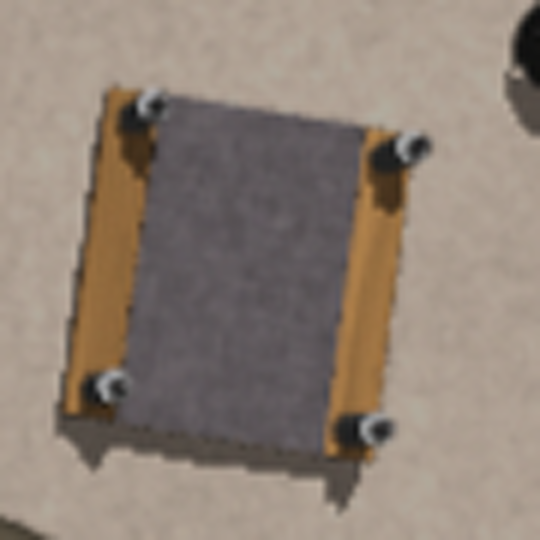

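View pics/trscene.png

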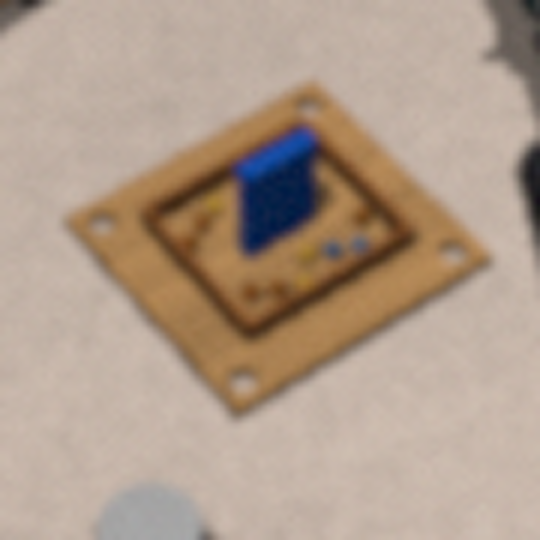

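View pics/sdscene.png

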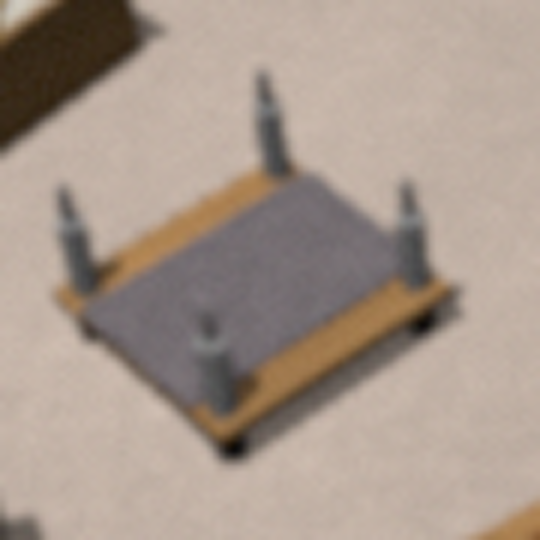

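```bash
cat > fit2.py <<'E'
from fit import *
u6=lambda p,o:un(p,o,6)
tops=u6([(150,106),(408,149),(374,429),(108,387)],(385,215))
scs=u6([(210,345),(74,228),(268,108),(410,216)],(210,160))
sct=u6([(208,312),(63,188),(263,73),(407,182)],(210,160))
H=np.array([(66,61),(66,-61),(-66,-61),(-66,61)])/1000
sh=np.c_[H,np.full(4,.085)];tipz=np.c_[H,np.full(4,.111)];tr=np.c_[H,np.full(4,.008)]
M=np.r_[sh,tipz];i=np.arange(4)
print('stand');
g=[.5,-.305,-.16]
fit(M,[('top',i,tops)],g);fit(M,[('scene',i,scs),('scene',i+4,sct)],g);S=fit(M,[('top',i,tops),('scene',i,scs),('scene',i+4,sct)],g)
th=un([(129,89),(288,135),(237,309),(78,261)],(280,210),4);sh_=u6([(243,381),(103,223),(311,104),(454,252)],(275,215))
print('tray');g=[.5,-.025,-.28]
fit(tr,[('top',i,th)],g);fit(tr,[('scene',i,sh_)],g);T_=fit(tr,[('top',i,th),('scene',i,sh_)],g)
pl=np.array([(22,6,75),(22,-6,75),(-22,-6,75),(-22,6,75)])/1000
E
python3 fit2.py
```

```text
stand
[ 0.4967 -0.3079 -0.1563] yawdeg -8.95 rms 0.17
[[-0.1, 0.0], [0.2, -0.2], [-0.3, 0.1], [0.3, 0.0]]
[ 0.5021 -0.3084 -0.1519] yawdeg -8.7 rms 0.29
[[0.6, 0.2], [-0.5, -0.5], [-0.0, -0.0], [0.3, 0.4], [-0.3, -0.3], [-0.1, 0.2], [-0.2, -0.2], [0.2, 0.1]]
[ 0.5    -0.3086 -0.1531] yawdeg -8.77 rms 0.64
[[0.0, -1.1], [0.3, -1.4], [0.0, -1.1], [0.5, -1.1], [0.9, -0.3], [-0.0, -0.9], [0.4, -0.4], [0.7, 0.0], [0.1, -0.7], [0.3, -0.2], [0.3, -0.6], [0.6, -0.3]]
tray
[ 0.4999 -0.0244 -0.2827] yawdeg -16.2 rms 0.11
[[0.0, -0.0], [-0.1, 0.2], [0.2, -0.1], [-0.1, -0.0]]
[ 0.5035 -0.0252 -0.2876] yawdeg -16.48 rms 0.17
[[0.0, -0.2], [-0.0, -0.1], [-0.2, 0.3], [0.1, 0.0]]
[ 0.5014 -0.0249 -0.2849] yawdeg -16.33 rms 0.44
[[0.3, -0.5], [0.1, -0.3], [0.3, -0.6], [0.0, -0.6], [0.6, -0.6], [0.5, -0.5], [0.2, -0.0], [0.6, -0.4]]
```

```bash
cat > tray.py <<'E'
from path import *
TR=np.array([.5015,-.025]);TA=np.radians(-16.3);SD=np.array([.500,-.3086]);SA=np.radians(-8.8)
def tcp_tray(xy,a,zu,up=np.array([0,0,1.])):  # zu underside height
    return np.array([xy[0],xy[1],zu+.040]),frame([np.cos(a),np.sin(a),0],[0,0,-1])
E
python3 - <<'E'
from tray import *
s,p,r=log();q=np.array(s['qpos'])
R1=frame([np.cos(TA),np.sin(TA),0],[0,0,-1])
for nm,pp in(('A',[.40,.06,.23]),('B',[.5015,-.025,.14]),('C',[.5015,-.025,.04])):
    pp=np.array(pp);print(nm,row(pp,R1,p,r));q=seg(p,r,pp,R1,q,n=16);p,r=pp,R1
E
```

```text
t 15.85 p [0.4953 0.2332 0.1155] q [-0.407  0.602  2.511  1.719  1.238 -1.548] F [ 0.   0.  -0.6] w 0.0854
A [44.6, 12.5, -223.7, -45.4, -60.7, 64.0]
   0.25 [0.471 0.19  0.144] [-0.36  0.19  2.48  1.59  0.86 -0.79]
   0.5 [0.448 0.147 0.173] [-0.21 -0.06  2.28  0.86  0.65  0.43]
   0.75 [0.424 0.103 0.201] [-0.07 -0.08  2.05  0.22  0.91  1.39]
   1.0 [0.4  0.06 0.23] [-0.02  0.01  1.83  0.    1.3   1.83]
rot deg 99.2 dist 0.228 maxstep 0.329
B [121.3, 53.1, 90.0, 0.0, 0.0, 0.0]
   0.25 [0.425 0.039 0.208] [-0.07  0.07  1.83 -0.    1.24  1.78]
   0.5 [0.451 0.018 0.185] [-0.12  0.12  1.83 -0.    1.19  1.74]
   0.75 [ 0.476 -0.004  0.162] [-0.15  0.18  1.82 -0.    1.14  1.7 ]
   1.0 [ 0.501 -0.025  0.14 ] [-0.19  0.24  1.8  -0.    1.1   1.67]
rot deg 0.0 dist 0.16 maxstep 0.015
C [0.0, 0.0, 100.0, 0.0, 0.0, 0.0]
   0.25 [ 0.501 -0.025  0.115] [-0.19  0.26  1.84 -0.    1.04  1.67]
   0.5 [ 0.501 -0.025  0.09 ] [-0.19  0.29  1.87 -0.    0.98  1.67]
   0.75 [ 0.501 -0.025  0.065] [-0.19  0.32  1.9  -0.    0.92  1.67]
   1.0 [ 0.501 -0.025  0.04 ] [-0.19  0.36  1.93 -0.    0.85  1.67]
rot deg 0.0 dist 0.1 maxstep 0.016
```

servo_tool([
  [1.5,0.4,-8,-1.5,-2,2.1],
  [3.7,1,-19,-3.8,-5.1,5.3],
  [5.9,1.7,-30,-6,-8.1,8.5],
  [8.2,2.3,-41,-8.3,-11.1,11.7],
  [10.4,2.9,-52,-10.6,-14.2,14.9],
  [12.6,3.5,-63,-12.9,-17.2,18.1],
  [14.9,4.2,-75,-15.1,-20.2,21.3],
  [17.1,4.8,-86,-17.4,-23.2,24.5],
])

```text
clock: 16.65
position: [0.4577, 0.1697, 0.1589]
ee_rot: [-0.189, 0.896, 0.207, 0.343]
contact_force: [-0.7, 0.5, -0.2]
width: 0.0851
```

```bash
cat > nx.py <<'E'
from tray import *
import sys
s,p,r=log();a=list(map(float,sys.argv[1:]));R1=frame([np.cos(np.radians(a[3])),np.sin(np.radians(a[3])),0],[0,0,-1]);v=np.array(row(a[:3],R1,p,r));print(v.tolist())
if len(a)>4:
    n=int(a[4]);print([(v*(i+1)/n).round(1).tolist() for i in range(n)][:8])
    print('tilt deg',np.degrees(np.arccos(-r.as_matrix()[2,2])).round(2))
E
python3 nx.py .40 .06 .23 -16.3 14
```

```text
t 16.65 p [0.4577 0.1697 0.1589] q [-0.289  0.028  2.386  1.288  0.694 -0.208] F [-0.7  0.5 -0.2] w 0.0851
[-16.4, 49.5, -133.0, -28.3, -37.7, 40.0]
[[-1.2, 3.5, -9.5, -2.0, -2.7, 2.9], [-2.3, 7.1, -19.0, -4.0, -5.4, 5.7], [-3.5, 10.6, -28.5, -6.1, -8.1, 8.6], [-4.7, 14.1, -38.0, -8.1, -10.8, 11.4], [-5.9, 17.7, -47.5, -10.1, -13.5, 14.3], [-7.0, 21.2, -57.0, -12.1, -16.2, 17.1], [-8.2, 24.8, -66.5, -14.2, -18.8, 20.0], [-9.4, 28.3, -76.0, -16.2, -21.5, 22.9]]
tilt deg 46.13
```

servo_tool([
  [-1,4,-10,-2,-2.7,2.9],
  [-2,7,-19,-4,-5.4,5.7],
  [-4,11,-29,-6,-8,8.6],
  [-5,15,-39,-8.2,-11,11.6],
  [-6,19,-50,-10.6,-14.2,15],
  [-8,23,-61,-13,-17.4,18.4],
  [-9,27,-72,-15.4,-20.6,21.8],
  [-10,31,-83,-17.8,-23.8,25.2],
])

```text
clock: 17.45
position: [0.4217, 0.1012, 0.203]
ee_rot: [-0.073, 0.989, -0.011, 0.131]
contact_force: [0.5, 0.6, -0.7]
width: 0.0855
```

```bash
python3 nx.py .40 .06 .23 -16.3 ;python3 nx.py .5015 -.025 .14 -16.3 7
```

```text
t 17.45 p [0.4217 0.1012 0.203 ] q [-0.06  -0.071  2.026  0.195  0.938  1.438] F [ 0.5  0.6 -0.7] w 0.0855
[-12.3, 36.9, -37.2, -10.5, -13.8, 14.9]
t 17.45 p [0.4217 0.1012 0.203 ] q [-0.06  -0.071  2.026  0.195  0.938  1.438] F [ 0.5  0.6 -0.7] w 0.0855
[66.0, 133.8, 63.2, -10.5, -13.8, 14.9]
[[9.4, 19.1, 9.0, -1.5, -2.0, 2.1], [18.9, 38.2, 18.1, -3.0, -3.9, 4.3], [28.3, 57.3, 27.1, -4.5, -5.9, 6.4], [37.7, 76.5, 36.1, -6.0, -7.9, 8.5], [47.1, 95.6, 45.1, -7.5, -9.9, 10.6], [56.6, 114.7, 54.2, -9.0, -11.8, 12.8], [66.0, 133.8, 63.2, -10.5, -13.8, 14.9]]
tilt deg 17.23
```

servo_tool([
  [9,19,9,-1.5,-2,2.1],
  [19,38,18,-3,-3.9,4.3],
  [28,57,27,-4.5,-5.9,6.4],
  [38,77,36,-6,-7.9,8.5],
  [47,96,45,-7.5,-9.9,10.6],
  [57,115,54,-9,-11.8,12.8],
  [66,133.8,63.2,-10.5,-13.8,14.9],
  [66,133.8,63.2,-10.5,-13.8,14.9],
])

```text
clock: 18.25
position: [0.5044, -0.0259, 0.138]
ee_rot: [-0.0, 0.99, -0.142, -0.0]
contact_force: [0.8, 0.9, -0.7]
width: 0.0855
```

servo_tool([
  [0,0,0,0,0,0],
  [0,0,0,0,0,0],
  [0,0,0,0,0,0],
])

```text
clock: 18.55
position: [0.5018, -0.025, 0.1402]
ee_rot: [-0.001, 0.99, -0.142, 0.001]
contact_force: [-0.2, 0.4, 0.0]
width: 0.0854
```

```bash
python3 nx.py .5015 -.025 .04 -16.3 7; python3 - <<'E'
from tray import *
from rig import cams
s,p,r=st();ct=np.array([*TR,.075]);x=np.array([np.cos(TA),np.sin(TA),0]);y=np.array([-x[1],x[0],0])
for n in('top','scene'):
    P,d=cams.get_image(n);x0,y0=(275,205) if n=='top' else (265,190)
    k=5.5;im=cv2.resize(P[y0:y0+105,x0:x0+105,::-1],None,fx=k,fy=k,interpolation=cv2.INTER_CUBIC)
    def dot(X,c):
        q=(proj(n,X)[0]-[x0,y0]+.5)*k-.5;cv2.circle(im,tuple(q.round().astype(int)),2,c,1)
    for a in(-.022,.022):
        for b in(-.006,.006): dot(ct+x*a+y*b,(0,0,255))
    for a in(-.066,.066):
        for b in(-.061,.061): dot([*TR,.008]+x*a+y*b,(0,255,0))
    dot(p,(255,0,255));cv2.imwrite(f'pics/tg{n}.png',im)
E
```

```text
t 18.55 p [ 0.5018 -0.025   0.1402] q [-0.189  0.238  1.802  0.002  1.1    1.665] F [-0.2  0.4  0. ] w 0.0854
[-0.5, 0.3, 100.2, -0.1, -0.1, 0.0]
[[-0.1, 0.0, 14.3, -0.0, -0.0, 0.0], [-0.1, 0.1, 28.6, -0.0, -0.0, 0.0], [-0.2, 0.1, 42.9, -0.0, -0.0, 0.0], [-0.3, 0.2, 57.3, -0.1, -0.1, 0.0], [-0.4, 0.2, 71.6, -0.1, -0.1, 0.0], [-0.4, 0.3, 85.9, -0.1, -0.1, 0.0], [-0.5, 0.3, 100.2, -0.1, -0.1, 0.0]]
tilt deg 0.16
```

View pics/tgtop.png

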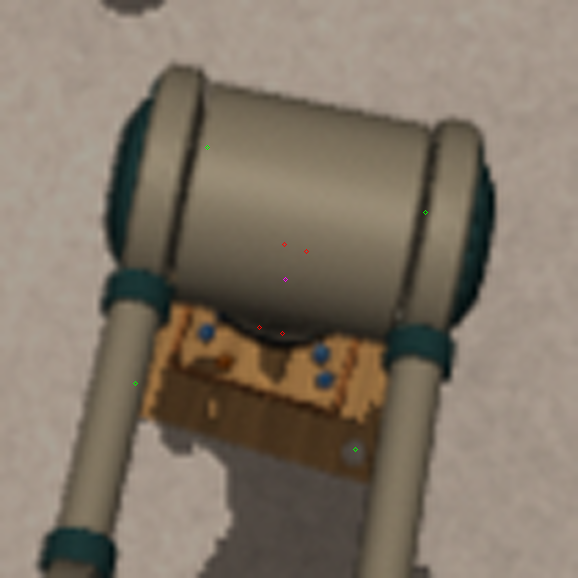

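View pics/tgscene.png

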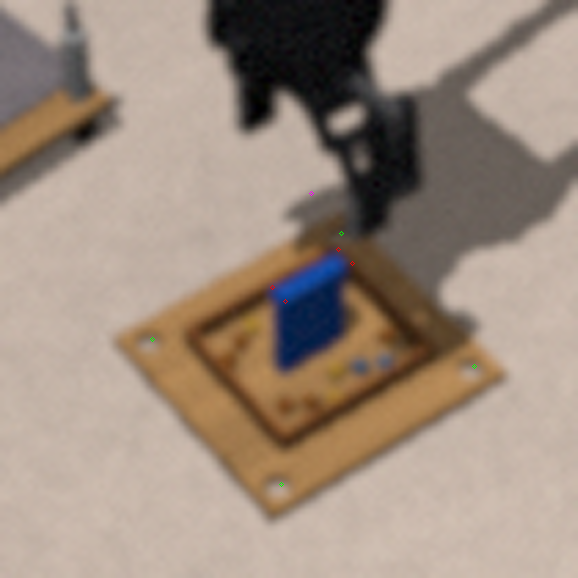

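servo_tool([
  [0,0,15,0,0,0],
  [0,0,32,0,0,0],
  [0,0,50,0,0,0],
  [0,0,68,0,0,0],
  [-0.2,0.3,84,0,0,0],
  [-0.5,0.3,95,0,0,0],
  [-0.5,0.3,100,0,0,0],
  [-0.5,0.3,100,0,0,0],
])

```text
clock: 19.45
position: [0.5021, -0.0259, 0.0396]
ee_rot: [-0.0, 0.99, -0.142, 0.001]
contact_force: [-0.5, -0.5, 1.0]
width: 0.0855
```

servo_tool([
  [0,0,0,0,0,0],
  [0,0,0,0,0,0],
  [0,0,0,0,0,0],
  [0,0,0,0,0,0],
  [0,0,0,0,0,0],
  [0,0,0,0,0,0],
  [0,0,0,0,0,0],
  [0,0,0,0,0,0],
], hand=255, grip_force=70)

```text
clock: 20.25
position: [0.5026, -0.0262, 0.0402]
ee_rot: [-0.0, 0.99, -0.142, 0.002]
contact_force: [-1.3, -0.6, 5.1]
width: 0.0112
```

```bash
python3 nx.py .5015 -.025 .20 -16.3
```

```text
t 20.25 p [ 0.5026 -0.0262  0.0402] q [-1.910e-01  3.560e-01  1.932e+00  1.000e-03  8.510e-01  1.664e+00] F [-1.3 -0.6  5.1] w 0.0112
[-0.9, -1.0, -159.8, -0.1, -0.2, -0.0]
```

servo_tool([
  [0,0,-5,0,0,0],
  [0,0,-15,0,0,0],
  [0,0,-35,0,0,0],
  [0,0,-60,0,0,0],
  [0,0,-90,0,0,0],
  [0,0,-120,0,0,0],
  [0,0,-145,0,0,0],
  [0,0,-160,0,0,0],
])

```text
clock: 21.05
position: [0.5024, -0.026, 0.2021]
ee_rot: [-0.0, 0.99, -0.142, 0.003]
contact_force: [0.7, -0.4, -5.3]
width: 0.0114
```

```bash
python3 nx.py .500 -.3086 .20 -8.8 12; cat > tl.py <<'E'
from tray import *
import sys
from rig import cams
s,p,r=log();M=r.as_matrix();x=M[:,0];up=-M[:,2];y=np.cross(up,x);o=p-up*.040
sx=np.array([np.cos(SA),np.sin(SA),0]);sy=np.array([-sx[1],sx[0],0]);so=np.array([*SD,0])
d=o-so;print('tray in stand mm',(np.array([d@sx,d@sy,d[2]])*1000).round(1),'yaw err deg',np.degrees(np.arctan2(x@sy,x@sx)).round(2))
for n in('top','scene'):
    P,_=cams.get_image(n);np.savez(f'pics/t{n}{sys.argv[1]}.npz',p=P);x0,y0=map(int,sys.argv[2:4]) if n=='top' else map(int,sys.argv[4:6])
    k=5;im=cv2.resize(P[y0:y0+120,x0:x0+130,::-1],None,fx=k,fy=k,interpolation=cv2.INTER_CUBIC)
    def dot(X,c):
        q=(proj(n,X)[0]-[x0,y0]+.5)*k-.5;cv2.circle(im,tuple(q.round().astype(int)),2,c,1)
    for a in(-.066,.066):
        for b in(-.061,.061):
            dot(o+up*.008+x*a+y*b,(0,255,0));dot(so+sx*a+sy*b+[0,0,.111],(0,0,255));dot(so+sx*a+sy*b+[0,0,.085],(255,0,255))
    cv2.imwrite(f'pics/t{n}{sys.argv[1]}.png',im)
E
python3 tl.py 1 270 190 230 150
```

```text
t 21.05 p [ 0.5024 -0.026   0.2021] q [-1.910e-01  1.840e-01  1.705e+00  1.000e-03  1.247e+00  1.665e+00] F [ 0.7 -0.4 -5.3] w 0.0114
[77.3, 271.8, 2.1, -0.1, -0.3, -7.6]
[[6.4, 22.7, 0.2, -0.0, -0.0, -0.6], [12.9, 45.3, 0.4, -0.0, -0.0, -1.3], [19.3, 68.0, 0.5, -0.0, -0.1, -1.9], [25.8, 90.6, 0.7, -0.0, -0.1, -2.5], [32.2, 113.2, 0.9, -0.0, -0.1, -3.2], [38.6, 135.9, 1.0, -0.1, -0.2, -3.8], [45.1, 158.6, 1.2, -0.1, -0.2, -4.4], [51.5, 181.2, 1.4, -0.1, -0.2, -5.1]]
tilt deg 0.3
t 21.05 p [ 0.5024 -0.026   0.2021] q [-1.910e-01  1.840e-01  1.705e+00  1.000e-03  1.247e+00  1.665e+00] F [ 0.7 -0.4 -5.3] w 0.0114
tray in stand mm [-40.7 279.7 162.1] yaw err deg -7.55
```

View pics/tscene1.png

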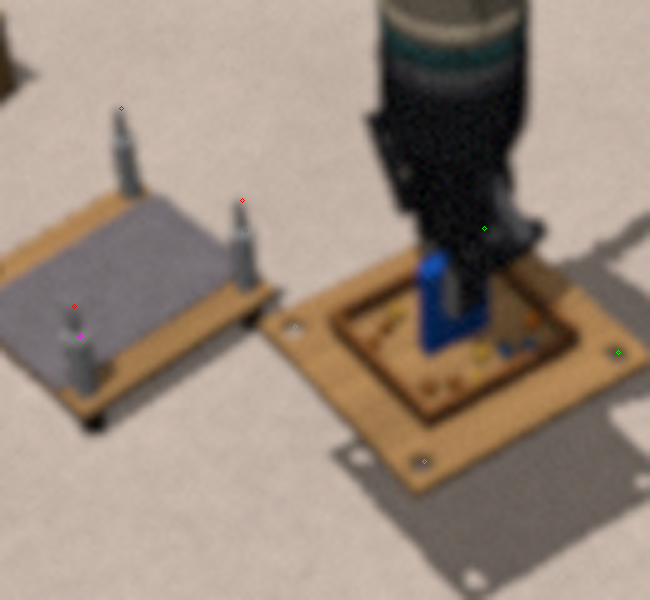

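View pics/ttop1.png

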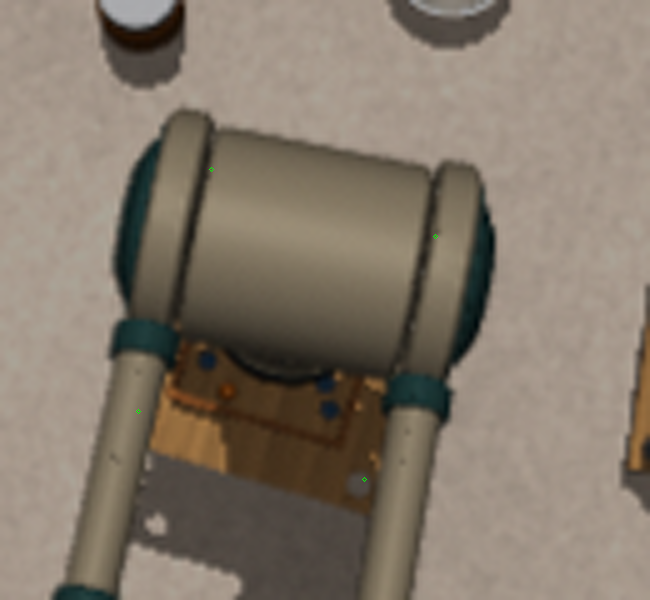

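servo_tool([
  [3,11,0,0,0,-0.3],
  [8,30,0.3,0,0,-0.8],
  [15,53,0.4,0,0,-1.5],
  [22,77,0.6,0,0,-2.1],
  [29,101,0.8,0,0,-2.8],
  [36,126,1,0,0,-3.5],
  [43,151,1.1,0,0,-4.2],
  [50,176,1.3,0,0,-4.9],
])

```text
clock: 21.95
position: [0.4989, -0.2104, 0.1964]
ee_rot: [-0.001, 0.995, -0.1, -0.001]
contact_force: [-0.5, 0.3, -3.7]
width: 0.011
```

```bash
python3 nx.py .500 -.3086 .18 -8.8 
```

```text
t 21.95 p [ 0.4989 -0.2104  0.1964] q [-5.280e-01  2.490e-01  1.632e+00  1.000e-03  1.262e+00  1.242e+00] F [-0.5  0.3 -3.7] w 0.011
[20.6, 96.1, 16.2, -0.1, 0.1, -2.6]
```

servo_tool([
  [5,22,3,0,0,-0.6],
  [10,44,6,0,0,-1.2],
  [15,66,9,0,0,-1.8],
  [18,82,11,0,0,-2.2],
  [20,92,12,0,0,-2.5],
  [20.6,96.1,12,0,0,-2.6],
  [20.6,96.1,12,0,0,-2.6],
  [20.6,96.1,12,0,0,-2.6],
])

```text
clock: 22.75
position: [0.5013, -0.3066, 0.1861]
ee_rot: [-0.001, 0.997, -0.077, 0.001]
contact_force: [-0.1, 0.3, -4.0]
width: 0.0111
```

servo_tool([
  [0,0,0,0,0,0],
  [0,0,0,0,0,0],
])

```text
clock: 22.95
position: [0.5016, -0.3066, 0.1866]
ee_rot: [-0.0, 0.997, -0.077, 0.001]
contact_force: [0.1, 0.1, -4.0]
width: 0.0118
```

```bash
python3 tl.py 2 360 190 190 130; python3 nx.py .500 -.3086 .16 -8.8
```

```text
t 22.95 p [ 0.5016 -0.3066  0.1866] q [-0.668  0.322  1.552  0.002  1.266  1.055] F [ 0.1  0.1 -4. ] w 0.0118
tray in stand mm [  1.4   2.2 146.6] yaw err deg -0.01
t 23.05 p [ 0.5016 -0.3068  0.1866] q [-0.669  0.322  1.552  0.002  1.266  1.055] F [ 0.5  0.1 -4.3] w 0.0113
[-1.4, 2.0, 26.6, -0.0, -0.2, -0.0]
```

View pics/tscene2.png

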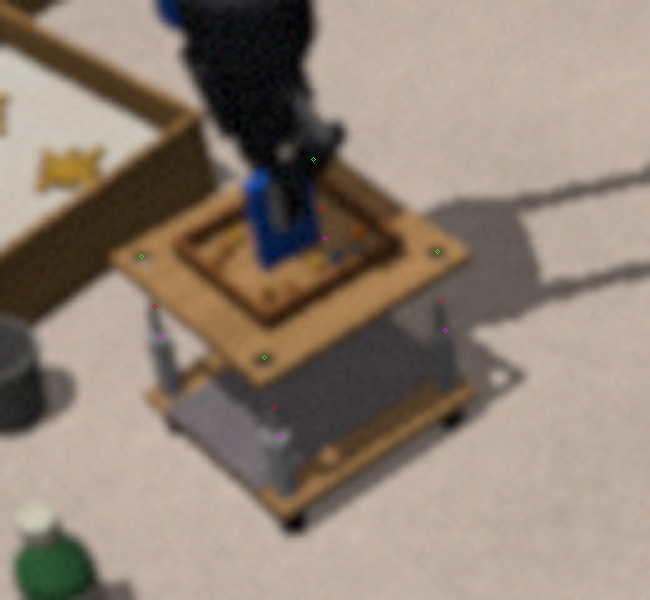

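View pics/ttop2.png

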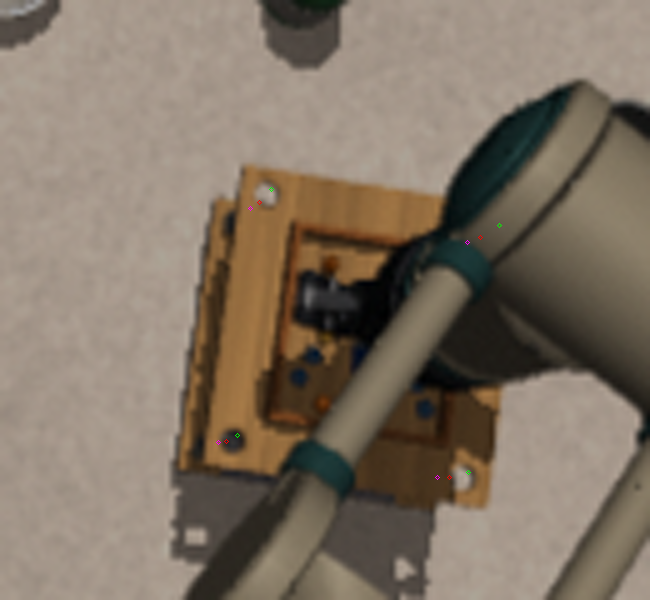

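servo_tool([
  [-0.5,0.7,6,0,0,0],
  [-1,1.4,12,0,0,0],
  [-1.4,2,18,0,0,0],
  [-1.4,2,24,0,0,0],
  [-1.4,2,27,0,0,0],
  [-1.4,2,27,0,0,0],
  [-1.4,2,27,0,0,0],
  [-1.4,2,27,0,0,0],
])

```text
clock: 23.85
position: [0.5002, -0.3093, 0.1597]
ee_rot: [-0.0, 0.997, -0.077, 0.002]
contact_force: [0.2, 0.7, -4.0]
width: 0.0112
```

```bash
python3 tl.py 3 360 190 190 130
```

```text
t 23.85 p [ 0.5002 -0.3093  0.1597] q [-0.673  0.341  1.593  0.002  1.205  1.051] F [ 0.2  0.7 -4. ] w 0.0112
tray in stand mm [  0.4  -0.6 119.7] yaw err deg -0.06
```

View pics/tscene3.png

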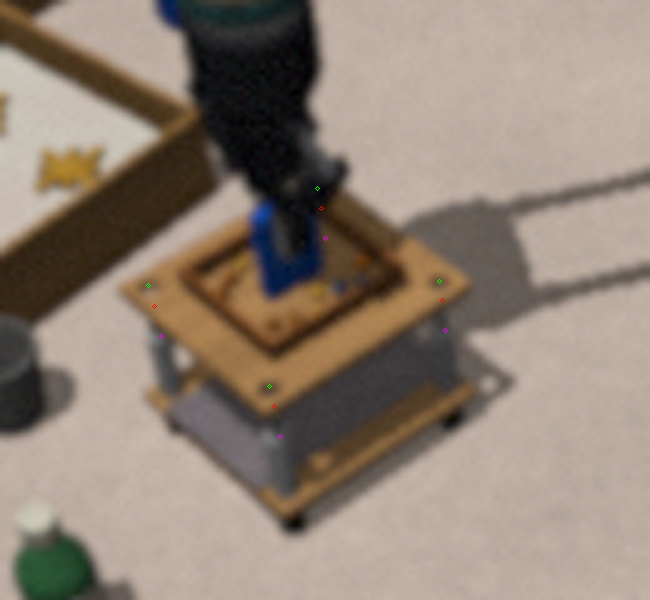

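View pics/ttop3.png

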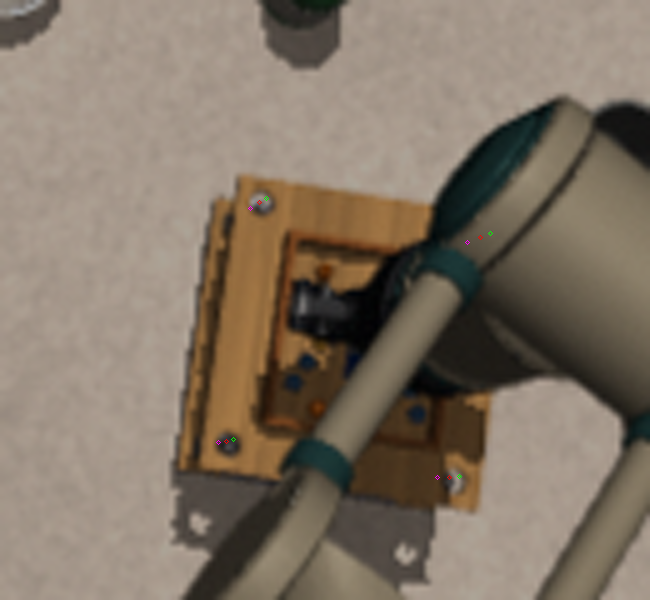

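```bash
python3 - <<'E'
import numpy as np,cv2
a=np.load('pics/ttop3.npz')['p'];b=np.load('pics/tscene3.npz')['p']
def c(im,u,v): 
    u,v=int(round(u)),int(round(v));return cv2.resize(im[v-7:v+8,u-7:u+8,::-1],None,fx=16,fy=16,interpolation=cv2.INTER_LINEAR)
r1=np.hstack([c(a,412,230.6),c(a,405.6,278),c(a,450.6,286)]);r2=np.hstack([c(b,190+148/5,130+286/5),c(b,190+269/5,130+387/5),c(b,190+438/5,130+282/5)])
cv2.imwrite('pics/holes3.png',np.clip(np.vstack([r1,r2]).astype(float)*1.5,0,255).astype(np.uint8))
E
```

```text
(no output)
```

View pics/holes3.png

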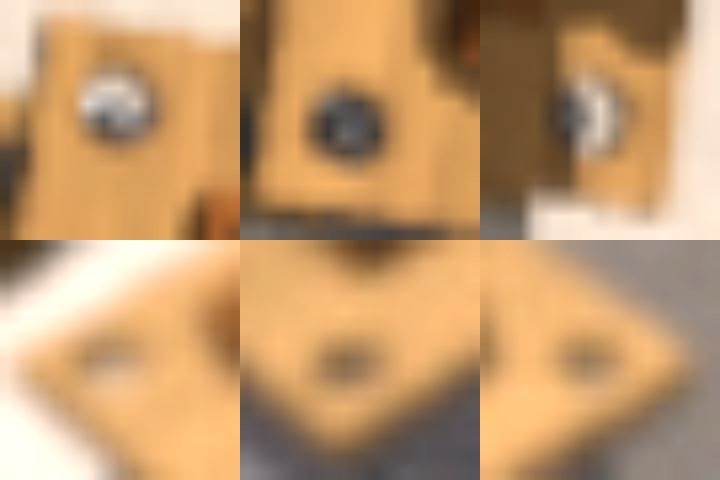

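servo_tool([
  [0,0,3,0,0,0],
  [0,0,6,0,0,0],
  [0,0,9,0,0,0],
  [0,0,12,0,0,0],
  [0,0,15,0,0,0],
  [0,0,18,0,0,0],
  [0,0,18,0,0,0],
  [0,0,18,0,0,0],
])

```text
clock: 24.75
position: [0.5, -0.3096, 0.1413]
ee_rot: [0.0, 0.997, -0.077, 0.001]
contact_force: [0.2, -1.4, -5.8]
width: 0.0115
```

```bash
python3 tl.py 4 360 190 190 130; python3 - <<'E'
import numpy as np,cv2
a=np.load('pics/ttop4.npz')['p']
def c(im,u,v): 
    u,v=int(round(u)),int(round(v));return cv2.resize(im[v-7:v+8,u-7:u+8,::-1],None,fx=16,fy=16,interpolation=cv2.INTER_LINEAR)
r1=np.hstack([c(a,411,231),c(a,405,278),c(a,450,286)])
cv2.imwrite('pics/holes4.png',np.clip(r1.astype(float)*1.5,0,255).astype(np.uint8))
E
```

```text
t 24.75 p [ 0.5    -0.3096  0.1413] q [-6.740e-01  3.560e-01  1.619e+00  1.000e-03  1.164e+00  1.051e+00] F [ 0.2 -1.4 -5.8] w 0.0115
tray in stand mm [  0.2  -1.  101.3] yaw err deg -0.05
```

View pics/tscene4.png

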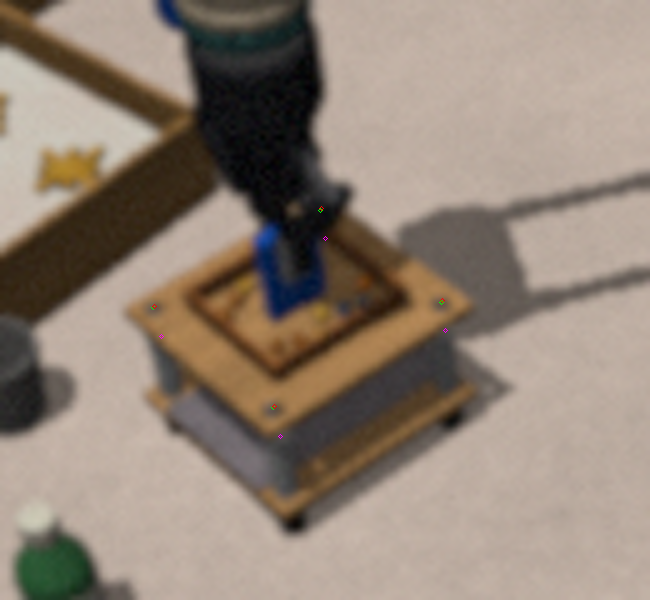

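View pics/holes4.png

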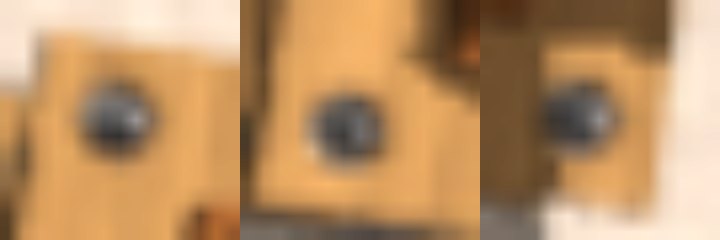

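The top view shows the pins centred in the holes. I'll continue down gently.

servo_tool([
  [0,0,2,0,0,0],
  [0,0,4,0,0,0],
  [0,0,6,0,0,0],
  [0,0,8,0,0,0],
  [0,0,10,0,0,0],
  [0,0,12,0,0,0],
  [0,0,12,0,0,0],
  [0,0,12,0,0,0],
])

```text
clock: 25.65
position: [0.5001, -0.3097, 0.1292]
ee_rot: [0.0, 0.997, -0.077, 0.001]
contact_force: [0.6, -4.9, -3.4]
width: 0.011
```

```bash
python3 tl.py 5 360 190 190 130
```

```text
t 25.65 p [ 0.5001 -0.3097  0.1292] q [-6.740e-01  3.670e-01  1.635e+00  1.000e-03  1.137e+00  1.051e+00] F [ 0.6 -4.9 -3.4] w 0.011
tray in stand mm [ 0.4 -1.1 89.2] yaw err deg -0.05
```

servo_tool([
  [0,1.5,0,0,0,0],
  [0,1.5,0,0,0,0],
  [0,1.5,2,0,0,0],
  [0,1.5,4,0,0,0],
  [0,1.5,4.5,0,0,0],
  [0,1.5,4.5,0,0,0],
  [0,1.5,4.5,0,0,0],
])

```text
clock: 26.45
position: [0.4997, -0.31, 0.1252]
ee_rot: [-0.001, 0.997, -0.077, 0.001]
contact_force: [-0.8, 0.9, 2.8]
width: 0.0108
```

```bash
python3 tl.py 6 360 190 190 130
```

```text
t 26.45 p [ 0.4997 -0.31    0.1252] q [-0.675  0.371  1.64   0.003  1.13   1.049] F [-0.8  0.9  2.8] w 0.0108
tray in stand mm [ 0.  -1.3 85.2] yaw err deg -0.06
```

View pics/tscene6.png

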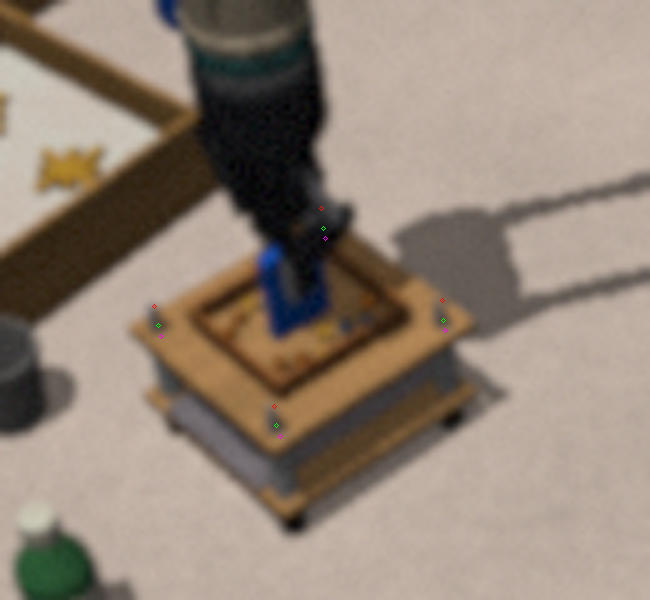

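Fz has risen to +2.8 N at an underside height of 85 mm, so the tray is on the shoulders. Releasing.

servo_tool([
  [0,0,0,0,0,0],
  [0,0,0,0,0,0],
  [0,0,0,0,0,0],
  [0,0,0,0,0,0],
  [0,0,0,0,0,0],
  [0,0,0,0,0,0],
], hand=0)

```text
clock: 27.15
position: [0.4998, -0.3106, 0.1248]
ee_rot: [-0.0, 0.997, -0.077, 0.001]
contact_force: [0.1, 0.3, 0.2]
width: 0.0854
```

servo_tool([
  [0,0,-10,0,0,0],
  [0,0,-28,0,0,0],
  [0,0,-50,0,0,0],
  [0,0,-75,0,0,0],
  [0,0,-100,0,0,0],
  [-25,0,-125,0,0,0],
  [-55,0,-145,0,0,0],
  [-90,0,-160,0,0,0],
])

```text
clock: 27.95
position: [0.4104, -0.2971, 0.2868]
ee_rot: [0.001, 0.997, -0.077, 0.002]
contact_force: [-0.8, -0.4, 0.2]
width: 0.0856
```

servo_tool([
  [-35,0,0,0,0,0],
  [-65,-10,0,0,0,0],
  [-90,-30,0,0,0,0],
  [-90,-60,0,0,0,0],
  [-90,-90,0,0,0,0],
  [-90,-110,0,0,0,0],
  [-90,-110,0,0,0,0],
])

```text
clock: 28.65
position: [0.3382, -0.1722, 0.2855]
ee_rot: [-0.0, 0.997, -0.076, 0.002]
contact_force: [1.0, -1.0, 1.0]
width: 0.0855
```

```bash
python3 tl.py 7 360 190 190 130; python3 look.py 14
```

```text
t 28.65 p [ 0.3382 -0.1722  0.2855] q [-0.658 -0.06   1.763  0.003  1.436  1.065] F [ 1. -1.  1.] w 0.0855
tray in stand mm [-180.6  110.1  245.5] yaw err deg 0.1
```

View pics/tscene7.png

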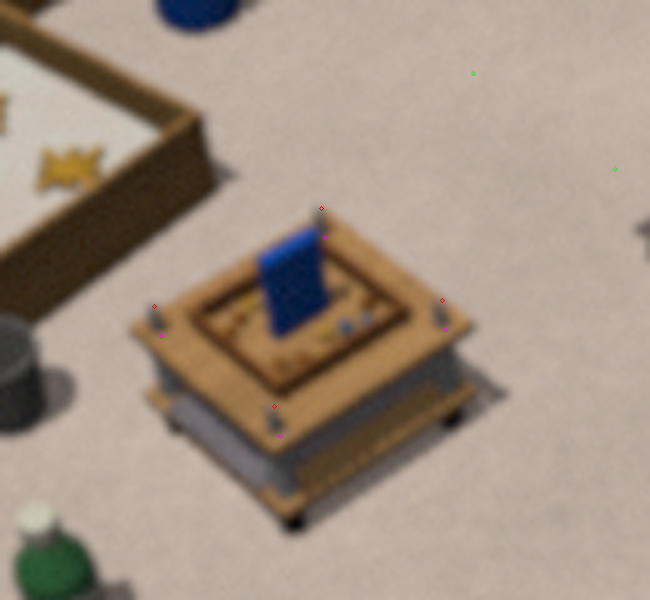

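View pics/ttop7.png

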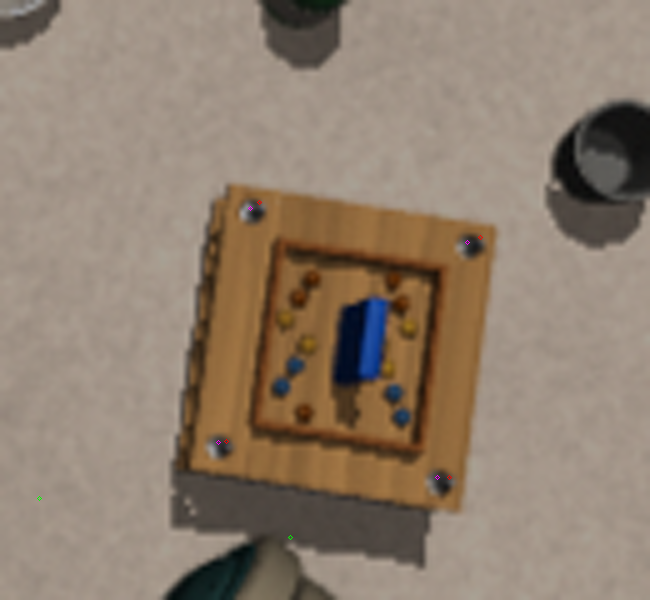

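View pics/scene14.png

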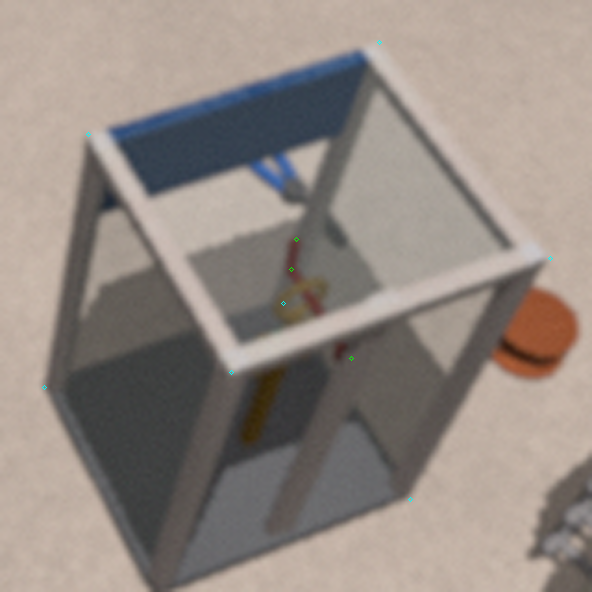

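View pics/top14.png

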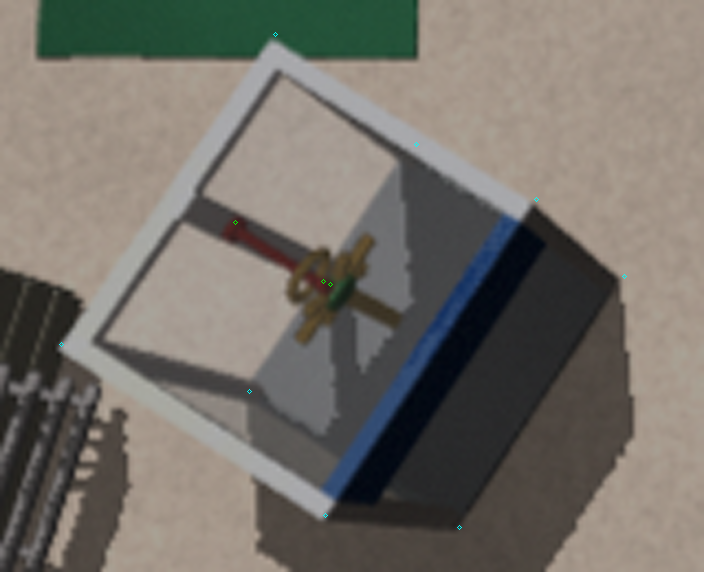

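```bash
python3 - <<'E'
from path import *
c=np.array([np.cos(AZ),np.sin(AZ),0])
for t in(-10,0,10):
    a=np.radians(t);ring=CAB+c*.030+[0,0,.2205];e=ring+.185*(c*np.sin(a)-np.array([0,0,np.cos(a)]))
    print(t,'scene stem end',((proj('scene',e)[0]-[360,220]+.5)*3.7-.5).round(0),'top',((proj('top',e)[0]-[100,160]+.5)*4.4-.5).round(0))
from tray import SD,SA
for n in('top','scene'):
    d=np.load(f'pics/{n}14.npz')['d'];u,v,P=cloud(n,d);sx=np.array([np.cos(SA),np.sin(SA)]);sy=np.array([-sx[1],sx[0]])
    q=P[:,:2]-SD;a,b=q@sx,q@sy;m=(abs(a)<.075)&(abs(b)<.07)&((abs(a)>.052)|(abs(b)>.052))&(np.hypot(abs(a)-.066,abs(b)-.061)>.012)&(P[:,2]>.075)&(P[:,2]<.105)
    A=np.c_[a[m],b[m],np.ones(m.sum())];print(n,m.sum(),'tilt x,y rad, top z',np.linalg.lstsq(A,P[m,2],rcond=None)[0].round(4))
E
```

```text
-10 scene stem end [223. 401.] top [438. 337.]
0 scene stem end [246. 442.] top [399. 311.]
10 scene stem end [270. 480.] top [357. 285.]
top 1095 tilt x,y rad, top z [-0.0014  0.0038  0.0932]
scene 453 tilt x,y rad, top z [ 0.0023 -0.006   0.0932]
```

The checks agree. The stem end is within 1 px of the plumb prediction in the scene view. The tray's top surface is at 93.2 mm against 93 expected, with tilt under 0.007 rad.

```bash
python3 -c "
from rig import sign_off
print(sign_off())"
```

```text
the job is handed in; nothing more can be done
None
```

The star is hanging on the cabinet hook and the tray is seated on the four posts. I handed the job in at about 29 s of the 67 s allowed; sign-off gave no verdict.

**What I did:**
- **Star:** I gripped it by the stem and slid it in under the front panel tilted about 43°. I threaded the ring over the hook tip, turned the star upright and let go.
- **Tray:** I carried it level to the stand and lowered it in stages. Partway down a side force of about 5 N showed up, so I shifted the tray 1.5 mm and then seated it.

**Last checks:**
- **Star:** The ring is around the hook's arm behind the tip in both views. The stem end is within 1 px of the plumb prediction in the scene view and about 3 px off in the top view, well inside the 0.3 rad limit.
- **Tray:** All four pins show through the holes. The depth data puts the rim at 93.2 mm, where 93 mm is home, and the tilt is under 0.007 rad.
- **Robot:** It stands clear of everything, with the gripper open.
- **Bystanders:** I never touched them knowingly. The bystanders in the last crops look undisturbed, but I did not measure their positions at the end.

**What disagreed:**
- **Cameras:** The two cameras differed by about 3–5 mm in position, so I used their combined fit. Just above the stand, the top view put the tray about 2 mm to the left, and the side force later agreed with it.
- **Detector:** The network did not find the hanging star reliably inside the cabinet, so I judged it from the pictures and projected points.

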